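# Pack, wedge and arm the gift rack

## Robot

A 7-joint arm with a two-finger parallel gripper is mounted at the origin on the work surface. World frame = base frame: x ahead of the robot, y to its left, z up, the work surface at z = 0. Lengths are in m, angles in rad, forces in N, time in s.
With the tool pointing down it reaches from about 0.425 to 0.925 m from the base axis. Payload 6.8 kg.
Tool frame: the origin (TCP) lies on the centre line of the jaws, within the pads' length; the fingertips stand 19 mm ahead of it and the grasp point (between the pads) is the TCP (r.tip_extent is the y of the fingertips in the tool frame, in m); y points along the fingers, z is the direction in which the jaws open and shut, and the axes are right-handed (so a half turn about y gives the same grasp; the last joint's range is limited). The gripper opens to 85 mm and grips with 20 to 120 N. Pads are 22 mm wide; open, the fingers measure 114 mm over their backs; the gripper's body (76 mm by 85 mm) begins 54 mm behind the grasp point. The pads swing forward as they close: fully open they stand 13 mm farther back than shut.
Start: joints at [1.091, 0.477, 0.022, 1.555, -0.011, 1.109, -0.083], TCP at [0.245, -0.629, 0.25] pointing down, gripper open.
Joint ranges: [-2.96, 2.96], [-0.34, 2.1], [-1.41, 1.46], [0.24, 2.44], [-1.37, 4.51], [0.17, 1.92], [-2.96, 2.96]. Speed limits (rad/s): [2.39, 2.39, 3.14, 3.14, 3.14, 3.14, 3.14].

## Interface

Orientations are given as a rotation vector (axis times angle).
In Python, from bench import r gives the robot as it stands. The module is installed in compiled form; this text tells all that it offers.
- The arm moves only by the tool jog_arm, never from a script. Its argument "motion" is a list of rows, each a list of 3 entries, a list of its own where there are three numbers: the opening, from 0 (shut) to 1 (fully open), then the shift along the tool's x, y, z in m, then the turn, a rotation vector about the tool's x, y, z in degrees. A call has 1 to 10 rows; each row shifts and turns the commanded pose from where the row before left it, along the tool's axes as they then stand; what a row does not reach is not made up. A row lasts 1/12 s, in which the tool goes at most 41.7 mm and 7.16 degrees, less where a joint would pass 70% of its speed; a pose out of reach is approached as far as the arm can. A call with a gripper value outside its range is refused whole. The fingers move at their own pace and stop on an object; "force" is the grip in N (left out, the last holds). Time passes only in rows, so rows that do not move let the fingers close. It gives the time, the measured TCP pose, the force and the opening at its end, in the units of the state.
- r.get_obs(): the state, without advancing time (a new reading comes with each control period).
- r.grab_frame(name): name is "scene" or "side" or "wrist"; returns a dict with "image" (480x640x3 uint8, red, green, blue), "range_z" (480x640 float32, m along the optical axis (not along the pixel's ray), 0 where there is no reading), "fx", "fy", "cx", "cy" (pixels), "k1" (the pictures are not rectified: a ray, as slopes to the right and down, at radius r is drawn at 1 + k1 r^2 times it, then the intrinsics apply), "xyz" and "orientation" of the camera in the world. Camera axes: x right, y down, z forward; pixel columns grow to the right and rows downward; lengths in m; the calibration is good to about 2 mm. A picture is of the moment at which its call begins.
- r.hand_in(): hands the job in, once; it reports no verdict.
The state is a dict: "clock": time; "joints": joint angles; "qvel": joint speeds; "tau": joint torques, N m; "tcp_pos": TCP position; "orientation": TCP orientation; "contact_force": force on the tool from outside, world axes, zero at the start; "moment": the same for the moment, N m; "grip_width": finger opening in m.
Only numpy, scipy, OpenCV 4.12 (cv2) and the standard library are available. Lean on these libraries where they do the work, as an engineer would, in place of code of your own. Each camera call takes 0.05 s, during which the arm holds its last target.

## Task

Switch the theft alarm off first (selector to the white dot), then stand all the coloured gift boxes on the counter (there are two to four) upright in the display rack and make the row up to four with plain grey filler blocks, so that only the gap at the orange end plate is left. Drive the red wedge tip down into that gap, pressing firmly until it jams and locks the row tight, and only after that arm the alarm again by turning its selector to the green dot. Leave the cup and the tin alone.

Things in the scene. Friction and masses are not known exactly. Their poses are not given: they have to be found in the camera images.
- rack: White rack fixed to the counter, open on top; origin under its centre, z up. Row along y: inside y = -118 to +118 mm, so four 50 mm blocks leave a 36 mm wedge gap. 68 mm wide inside (x). Floor top 8 mm above the counter. Low lips at +x and -x, 6 mm thick, top at 28 mm. End plates 12 mm thick, top at 83 mm: white at +y, orange at -y
- wedge: Red wedge, dark tip, loose, standing tip down, 100 tall, 56 wide (x) mm. Thickness along y grows 26 to 46 mm from tip to top: flat face at y = -13, sloping face y = +13 (tip) to +33 (top). Origin: centre of the tip's underside, z up. Flat face to the orange plate, a 10 to 20 N push down on its top jams it with its tip 15 to 30 mm above the rack floor, held by friction; if the tip reaches the floor a block is missing
- selector (a joint): Selector of the alarm unit, rad. Black bar 56 mm long, 14 mm wide, 28 mm tall; it turns about the vertical, values grow anticlockwise seen from above. Spring detents at 0 (white dot), 0.6 (yellow), 1.2 (green) and 1.8 (red); it snaps to the nearest and needs about 0.1 N m to turn. It starts at yellow or green
- selector_grip (a point): Centre of the selector's bar, on its turning axis, 68.5 mm above the counter (the bar spans 54 to 82 mm). Its x axis runs along the bar and points to the end with the white line
- green_mark (a point): Green dot on the alarm unit's top face, 47 mm from the selector's axis, 46 mm above the counter
- alarm: Grey theft-alarm unit, 120 by 120 by 45 mm tall, fixed to the counter, with the selector on its top and four coloured dots on the +x side; origin at the centre of the underside. The bar's white line points along the unit's own x axis at selector value 0.9
- set_teal: Boxed gift set, green with red decoration, loose, 60 mm (its x) by 50 mm (its y) by 75 mm tall, standing upright; origin at the centre of the underside, z up. May be absent
- set_pink: Boxed gift set, pink with white decoration, loose, 60 mm (its x) by 50 mm (its y) by 75 mm tall, standing upright; origin at the centre of the underside, z up. May be absent
- set_yellow: Boxed gift set, yellow with green decoration, loose, 60 mm (its x) by 50 mm (its y) by 75 mm tall, standing upright; origin at the centre of the underside, z up. May be absent
- set_blue: Boxed gift set, blue with yellow decoration, loose, 60 mm (its x) by 50 mm (its y) by 75 mm tall, standing upright; origin at the centre of the underside, z up. May be absent
- filler0: Plain grey filler block, loose, same size as the gift sets: 60 mm (its x) by 50 mm (its y) by 75 mm tall, standing upright; origin at the centre of the underside, z up
- filler1: Plain grey filler block, loose, same size as the gift sets: 60 mm (its x) by 50 mm (its y) by 75 mm tall, standing upright; origin at the centre of the underside, z up
- pen_cup: Blue ceramic cup, 64 mm across, 90 mm tall, bystander; origin under its centre
- tin: Red tin with paper band, 68 mm across, 100 mm tall, bystander; origin under its centre

How it is judged:
On the way, in this order (a step that is already met when the one before it is completed fails the run):
1. the selector is on the white dot (alarm off) (value of joint selector between -0.12 and 0.12 rad), for 0.3 s.
2. all gift boxes present stand in the rack (x of set_teal in the frame of rack between -0.012 and 0.012 m and y of set_teal in the frame of rack between -0.105 and 0.105 m and z of set_teal in the frame of rack between 0.002 and 0.016 m and angle between each of set_teal, set_pink, set_yellow, set_blue's own z axis and vertical below 0.12 rad and x of set_pink in the frame of rack between -0.012 and 0.012 m and y of set_pink in the frame of rack between -0.105 and 0.105 m and z of set_pink in the frame of rack between 0.002 and 0.016 m and x of set_yellow in the frame of rack between -0.012 and 0.012 m and y of set_yellow in the frame of rack between -0.105 and 0.105 m and z of set_yellow in the frame of rack between 0.002 and 0.016 m and x of set_blue in the frame of rack between -0.012 and 0.012 m and y of set_blue in the frame of rack between -0.105 and 0.105 m and z of set_blue in the frame of rack between 0.002 and 0.016 m), for 0.2 s.
3. the wedge is jammed in the gap at the orange end plate and the row is tight (all of step 2 and x of wedge in the frame of rack between -0.015 and 0.015 m and y of wedge in the frame of rack between -0.118 and -0.08 m and z of wedge in the frame of rack between 0.013 and 0.048 m and angle between wedge's own z axis and vertical below 0.12 rad and contact force between wedge and rack above 2 N), for 0.4 s.
4. the selector is on the green dot (value of joint selector between 1.08 and 1.32 rad), for 0.3 s.
At the end, for the whole second after the job is handed in: Every present gift box stands upright on the rack floor (tilt under 0.12 rad); wedge upright at the orange plate, jammed with its tip 5 to 40 mm above the rack floor, pressing on the rack with over 2 N; selector within 0.12 rad of green (1.2); all released and at rest (all of step 3 and all of step 4 and linear speed of each of set_teal, set_pink, set_yellow, set_blue, wedge below 0.02 m/s); the robot touches nothing.
It fails at once if the cup or tin is moved more than 3 cm or tipped (distance of any of pen_cup, tin from where it was at the start of the episode above 0.03 m or angle between any of pen_cup, tin's own z axis and vertical above 0.5 rad).
Of set_teal, set_pink, set_yellow, set_blue only 2 to 4 are there at a start; the rules pass over those that are not, and their reading is None.
At some moment in a run one of set_teal, set_pink, set_yellow, set_blue, filler0, filler1 may be knocked a few centimetres aside while the robot is not near it.
It also fails if it takes over 210 s, if anything falls off the work surface, if the arm or the gripper's body presses on something with over 40 N, if the wrist force passes 120 N, or if a joint passes its speed limit or range.

## Working session

There is one attempt and no reset: what is moved stays moved. The work goes in short steps, Python scripts to look and compute and a tool call to move; the robot and the scene stay as the last step left them, time stands still between calls to the robot, and variables do not carry over. Pictures are saved under pics/ and viewed, and the job is handed in when it is done.

Besides the shell and the picture viewer there is one more tool, called after "Request:" as a command line: name --argument value ..., lists and objects as JSON in quotes. jog_arm: Moves the arm, as the interface text tells. Its arguments: {"type":"object","properties":{"motion":{"type":"array","items":{"type":"array"}},"force":{"type":"number"}},"required":["motion"]}

```bash
mkdir -p pics
cat > h.py <<'E'
import numpy as np,cv2
from scipy.spatial.transform import Rotation as R
from bench import r
def grab(n,save=None):
    f=r.grab_frame(n)
    if save: cv2.imwrite('pics/'+save,f['image'][:,:,::-1])
    return f
def rays(f,u,v):
    x=(np.asarray(u,float)-f['cx'])/f['fx'];y=(np.asarray(v,float)-f['cy'])/f['fy']
    X,Y=x.copy(),y.copy()
    for _ in range(10):
        s=1+f['k1']*(X*X+Y*Y);X,Y=x/s,y/s
    return np.stack([X,Y,np.ones_like(X)],-1)
def cam(f):
    o=np.asarray(f['orientation'],float)
    M=R.from_rotvec(o).as_matrix() if o.size==3 else o.reshape(3,3)
    return M,np.asarray(f['xyz'],float)
def onplane(f,u,v,z):
    M,c=cam(f);d=rays(f,u,v)@M.T
    return c+d*((z-c[2])/d[...,2])[...,None]
def cloud(f):
    v,u=np.mgrid[0:480,0:640];M,c=cam(f)
    return (rays(f,u,v)*f['range_z'][...,None])@M.T+c
E
python3 - <<'E'
from h import *
o=r.get_obs();print(o, r.tip_extent)
for n in('scene','side','wrist'):
    f=grab(n,n+'0.png');print(n,f['xyz'],f['orientation'],f['fx'],f['cx'],f['cy'],f['k1'],(f['range_z']>0).mean())
E
```

```text
{'clock': 0.0, 'joints': array([ 1.09090667,  0.4778144 ,  0.02234639,  1.55645519, -0.01152916,
        1.10929429, -0.08310565]), 'qvel': array([-3.68285980e-04, -6.02235180e-04,  1.09698236e-05,  4.97313907e-05,
        1.06838281e-03,  6.13492473e-05, -1.35587775e-03]), 'tau': array([ 5.22937826e-04, -5.96461916e+01,  1.60831857e+00, -2.81188613e+01,
        1.25499425e-02,  9.36389377e-03,  3.54763677e-05]), 'tcp_pos': array([ 0.24500504, -0.628365  ,  0.24931464]), 'orientation': array([-0.38007359,  2.02033638, -2.01666642]), 'contact_force': array([-0.00959423, -0.62305613, -0.24225044]), 'moment': array([-0.03910242,  0.03240532, -0.02794648]), 'grip_width': 0.08573402793974458} 0.019
scene [1.40722428 0.07211622 1.09206813] [-1.76129502 -1.88927424  0.71343572] 526.6881638217978 325.9189419030521 248.16971487060897 -0.1586405368517461 0.9960416666666667
side [0.27836944 0.43942495 0.73156824] [-0.7801864   2.69044551 -0.94346812] 440.24695553537947 317.0165915378074 235.11514082074248 -0.10803381697469766 0.9959765625
wrist [ 0.31788894 -0.60045896  0.37302219] [ 2.37595026 -1.62296914 -0.25263671] 429.9208466611159 321.66375805028275 238.01361289042853 -0.02855706279015977 0.9959993489583333
```

View pics/scene0.png

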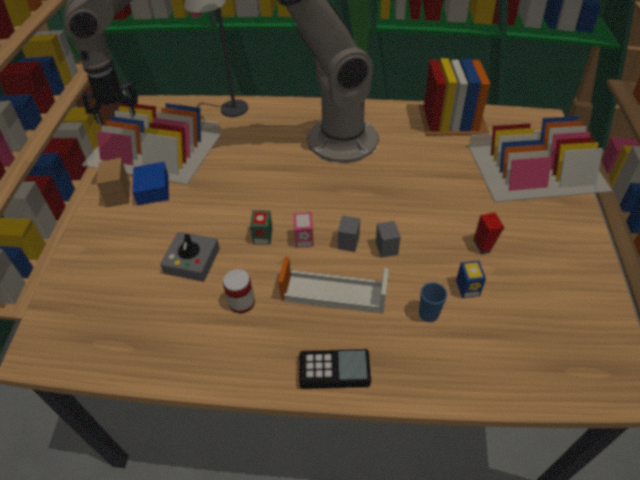

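View pics/side0.png

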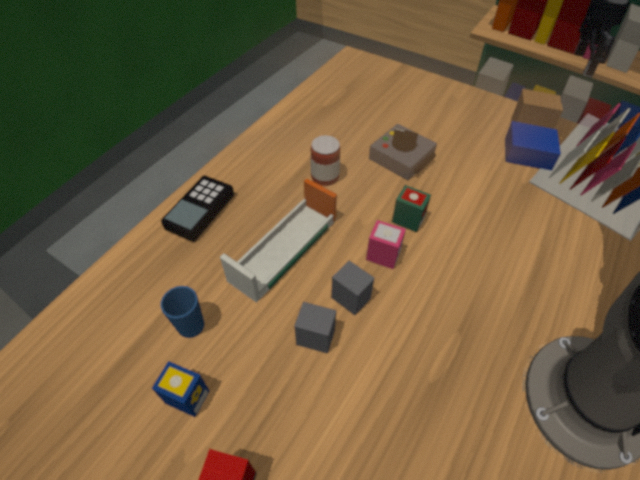

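View pics/wrist0.png

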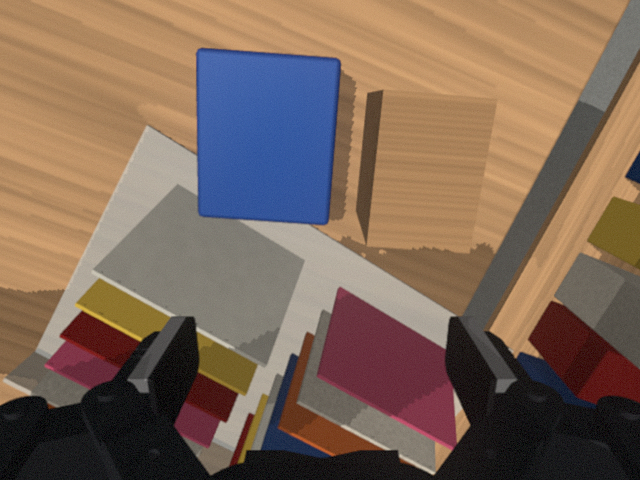

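The scene view shows teal (261,225), pink (303,230) and blue (471,278) gift boxes, with no yellow one. The fillers are at (349,233) and (388,238), the wedge at (489,232) and the rack around (335,290) with its orange plate on the left. The alarm is at (190,256), the tin at (238,290) and the cup at (432,300). Next I measure poses from top faces.

```bash
cat > meas.py <<'E'
from h import *
def comps(n,zlo,zhi,win=(0.25,0.95,-0.6,0.6),minpx=40):
    f=grab(n);P=cloud(f)
    m=(f['range_z']>0)&(P[...,2]>zlo)&(P[...,2]<zhi)&(P[...,0]>win[0])&(P[...,0]<win[1])&(P[...,1]>win[2])&(P[...,1]<win[3])
    k,l,s,c=cv2.connectedComponentsWithStats(m.astype(np.uint8),connectivity=4)
    out=[]
    for i in range(1,k):
        if s[i,4]<minpx: continue
        q=P[l==i];rect=cv2.minAreaRect((q[:,:2]*1000).astype(np.float32))
        out.append((c[i].round(),s[i,4],np.median(q[:,2]).round(4),np.round(rect[0],1),np.round(rect[1],1),round(rect[2],1),np.median(f['image'][l==i],0)))
    return out
if __name__=='__main__':
    for n in('scene','side'):
        for a,b in((.066,.084),(.085,.112)):
            print(n,a,b)
            for o in comps(n,a,b):print(*o)
E
python3 meas.py
```

```text
scene 0.066 0.084
[260. 219.] 331 0.0742 [ 450.9 -196.3] [62.7 50.9] 2.2 [87. 65. 49.]
[302. 222.] 337 0.0738 [450.6 -82.7] [62.8 50. ] 8.8 [145.  99. 104.]
[348. 226.] 353 0.0738 [458.7  40.6] [50.6 66.5] 81.0 [84. 81. 78.]
[488. 231.] 119 0.0749 [456.8 405. ] [69.4 36.3] 53.9 [73. 15. 14.]
[388. 231.] 370 0.0736 [471.2 145.2] [65.7 51.4] 15.4 [83. 80. 78.]
[186. 244.] 126 0.08 [ 550.3 -376.5] [59.5 16.6] 7.3 [31.  30.  29.5]
[283. 271.] 151 0.0809 [ 624.5 -111.6] [13.7 80.4] 84.3 [133.  68.  17.]
[473. 271.] 419 0.0748 [592.  355.1] [62.1 51.7] 11.6 [95. 86. 69.]
[385. 276.] 68 0.0811 [628.1 137.4] [12.  47.7] 85.5 [145. 136. 122.]
[239. 294.] 140 0.0744 [ 693.1 -211.1] [32.5 68.4] 15.2 [67. 35. 29.]
[383. 292.] 64 0.0804 [669.5 133.9] [12.1 31.9] 85.3 [131.  126.  111.5]
[434. 289.] 109 0.0753 [661.4 255.2] [52.7 31.1] 74.8 [31. 43. 55.]
[431. 304.] 103 0.0762 [695.4 245.7] [59.4 27.2] 75.0 [31. 43. 53.]
scene 0.085 0.112
[491. 222.] 369 0.0987 [442.7 416.7] [62.8 49.6] 20.8 [124.  21.  17.]
[236. 282.] 550 0.099 [ 677.1 -215. ] [66.1 63.4] 66.3 [140. 136. 131.]
[434. 293.] 166 0.
[... 439 characters left out ...]
7 0.0804 [641.  136.5] [12.7 80.5] 86.4 [168. 163. 147.]
[352. 279.] 836 0.0731 [456.4  42.3] [51.2 59.9] 81.3 [96.  95.  93.5]
[176. 296.] 226 0.0755 [689.3 244.7] [54.6 30. ] 65.7 [32. 49. 65.]
[186. 316.] 165 0.0754 [656.4 257.6] [59.3 21.9] 71.2 [27. 43. 57.]
[315. 319.] 1001 0.0737 [469.3 145.5] [59.2 51.9] 16.3 [96. 95. 94.]
[176. 382.] 1257 0.0736 [590.5 355.8] [62.1 50.7] 11.5 [112. 104.  87.]
[247. 471.] 43 0.0757 [419.3 397.5] [ 1.1 22.3] 17.0 [67.  8.  5.]
side 0.085 0.112
[325. 147.] 539 0.0981 [ 672.1 -215.8] [61.7 64.5] 7.1 [162. 152. 143.]
[179. 301.] 290 0.0879 [675.9 251.3] [63.7 61.8] 35.2 [49. 72. 93.]
[223. 466.] 1154 0.0984 [442.6 414.5] [56.7 41.7] 19.1 [154.  25.  20.]
```

```bash
cat > go.py <<'E'
import sys
from h import *
def st():
    o=r.get_obs();M=R.from_rotvec(o['orientation']).as_matrix()
    yz=np.degrees(np.arctan2(M[1,2],M[0,2]))
    return o,M,yz
def plan(x,y,z,yaw,sym=True):
    """target TCP (m) and yaw (deg) of the tool z axis; prints turn about tool y and shift in turned tool axes"""
    o,M,yz=st();d=(yaw-yz+180)%360-180
    alts=[d]
    if sym: alts=[d,d-180 if d>0 else d+180]
    D=np.array([x,y,z])-o['tcp_pos']
    for d in alts:
        M2=R.from_euler('z',d,degrees=True).as_matrix()@M
        # residual tilt
        print('turn_y %.1f  shift(after turn) mm %s | q7 now %.2f'%(-d,np.round(M2.T@D*1000,1),o['joints'][6]))
def info():
    o,M,yz=st();print('t %.2f tcp %s yawz %.1f down %.4f,%.4f F %s w %.4f q %s'%(o['clock'],o['tcp_pos'].round(4),yz,M[0,1],M[1,1],o['contact_force'].round(1),o['grip_width'],o['joints'].round(2)))
if __name__=='__main__':
    info()
    if len(sys.argv)>1: plan(*map(float,sys.argv[1:5]))
E
python3 - <<'E'
from h import *
f=grab('scene');c=f['image'][215:290,140:240,::-1]
g=grab('side');d=g['image'][110:190,355:450,::-1]
w=g['image'][420:480,180:280,::-1]
for n,i in(('a',c),('b',d),('w',w)):
    i=cv2.convertScaleAbs(i,alpha=1.6);cv2.imwrite(f'pics/z_{n}.png',cv2.resize(i,None,fx=6,fy=6,interpolation=2))
E
python3 go.py 0.549 -0.3765 0.25 96
```

```text
t 0.45 tcp [ 0.2452 -0.6289  0.2502] yawz -68.7 down -0.0000,0.0001 F [-0.1  0.2  0.4] w 0.0854 q [ 1.09  0.48  0.02  1.56 -0.01  1.11 -0.08]
turn_y -164.7  shift(after turn) mm [3.285e+02 2.000e-01 2.192e+02] | q7 now -0.08
turn_y 15.3  shift(after turn) mm [-3.285e+02  3.000e-01 -2.192e+02] | q7 now -0.08
```

View pics/z_a.png

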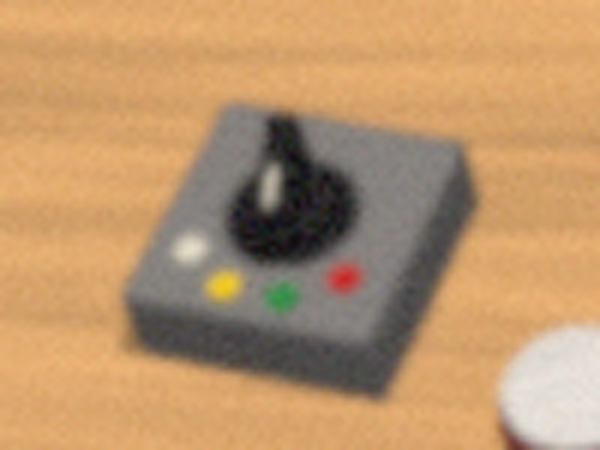

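View pics/z_b.png

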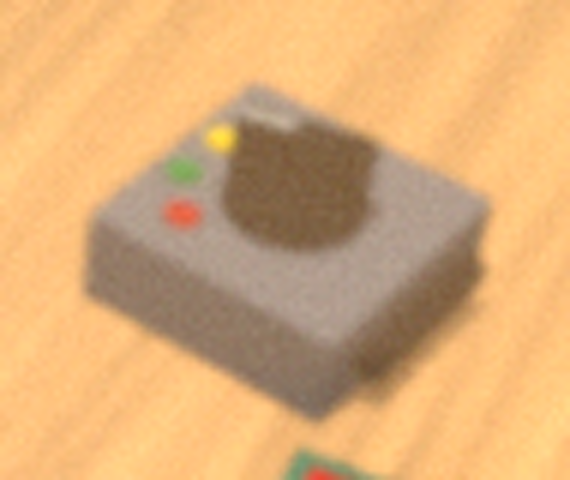

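Run:
```python
from h import *
f=grab('scene')
p=onplane(f,[171.7,177,187,197.5],[256.3,262.5,264.3,261.3],.046)[:,:2]
print(p)
# circle fit centre r=.047
from scipy.optimize import least_squares
s=least_squares(lambda c:np.linalg.norm(p-c,axis=1)-.047,[.548,-.377]);c=s.x;print(c,s.fun)
print(np.degrees(np.arctan2(*(p-c).T[::-1])))
P=cloud(f);m=(P[...,2]>.060)&(P[...,2]<.09)&(abs(P[...,0]-.549)<.06)&(abs(P[...,1]+.377)<.06)
q=P[m];print(len(q),cv2.minAreaRect((q[:,:2]*1000).astype(np.float32)))
f=grab('side');P=cloud(f);m=(P[...,2]>.060)&(P[...,2]<.09)&(abs(P[...,0]-.549)<.06)&(abs(P[...,1]+.377)<.06)
q=P[m];print(len(q),cv2.minAreaRect((q[:,:2]*1000).astype(np.float32)))
```

```text
[[ 0.57223431 -0.41706762]
 [ 0.59192609 -0.39720751]
 [ 0.5960713  -0.36898519]
 [ 0.58439581 -0.34350688]]
[ 0.54989364 -0.37572091] [-3.65776522e-06  2.05947370e-04 -3.33665498e-04  2.03212203e-04]
[-61.61652167 -27.07569764   8.2989411   43.03571432]
156 ((550.7254638671875, -376.38446044921875), (61.518802642822266, 17.02391815185547), 8.753132820129395)
241 ((547.9749755859375, -376.44110107421875), (54.7718505859375, 18.37049674987793), 8.191497802734375)
```

View pics/z_w.png

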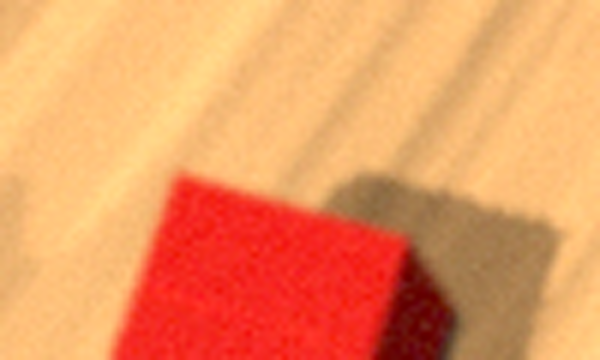

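```bash
python3 go.py 0.5495 -0.376 0.16 -81.8
```

```text
t 0.55 tcp [ 0.2452 -0.6289  0.2503] yawz -68.7 down 0.0000,-0.0000 F [-0.1  0.7  0.1] w 0.0853 q [ 1.09  0.48  0.02  1.56 -0.01  1.11 -0.08]
turn_y 13.1  shift(after turn) mm [-337.2   90.3 -206.9] | q7 now -0.08
turn_y -166.9  shift(after turn) mm [337.2  90.3 206.9] | q7 now -0.08
```

Request:
jog_arm --motion '[[0.6,[0,0,0],[0,6.6,0]],[0.6,[0,0,0],[0,6.5,0]],[0.6,[-34,0,-21],[0,0,0]],[0.6,[-34,0,-21],[0,0,0]],[0.6,[-34,0,-21],[0,0,0]],[0.6,[-34,0,-21],[0,0,0]],[0.6,[-34,0,-21],[0,0,0]],[0.6,[-34,0,-21],[0,0,0]],[0.6,[-34,0,-21],[0,0,0]],[0.6,[-34,0,-21],[0,0,0]]]' --force 40

```text
clock: 1.38
tcp_pos: [0.5023, -0.4136, 0.2506]
orientation: [-0.153, 2.147, -2.147]
contact_force: [1.0, 0.0, 0.5]
grip_width: 0.0513
```

Request:
jog_arm --motion '[[0.6,[-33,20,-20],[0,0,0]],[0.6,[-32,20,-19],[0,0,0]],[0.6,[0,20,0],[0,0,0]],[0.6,[0,20,0],[0,0,0]],[0.6,[0,0,0],[0,0,0]],[0.6,[0,0,0],[0,0,0]]]'

```text
clock: 1.88
tcp_pos: [0.5565, -0.368, 0.1263]
orientation: [-0.159, 2.152, -2.147]
contact_force: [0.6, -0.5, 1.0]
grip_width: 0.0515
```

```bash
python3 go.py 0.5495 -0.376 0.073 -81.8; python3 -c "
from h import *
grab('wrist','w1.png')"
```

```text
t 1.88 tcp [ 0.5565 -0.368   0.1263] yawz -81.8 down -0.0048,0.0023 F [ 0.6 -0.5  1. ] w 0.0515 q [ 0.52  0.59 -0.04  1.67  0.03  0.88 -0.96]
turn_y -0.0  shift(after turn) mm [ 7.8 53.3  7.1] | q7 now -0.96
turn_y 180.0  shift(after turn) mm [-8.3 53.3 -6.8] | q7 now -0.96
```

View pics/w1.png

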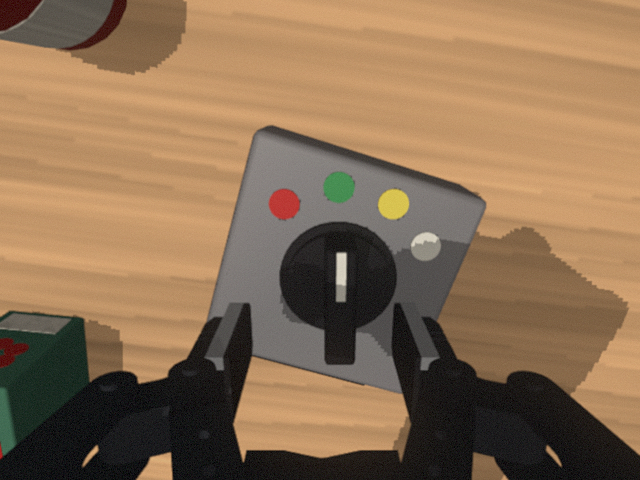

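Request:
jog_arm --motion '[[0.6,[0,0,0],[0,0,0]],[0.6,[0,0,0],[0,0,0]]]'

```text
clock: 2.1
tcp_pos: [0.5594, -0.3702, 0.1315]
orientation: [-0.148, 2.143, -2.149]
contact_force: [-0.0, -0.1, 0.6]
grip_width: 0.0514
```

```bash
python3 go.py 0.5495 -0.376 0.1 -81.8
```

```text
t 2.10 tcp [ 0.5594 -0.3702  0.1315] yawz -81.9 down 0.0045,-0.0027 F [-0.  -0.1  0.6] w 0.0514 q [ 0.52  0.59 -0.04  1.67  0.03  0.88 -0.96]
turn_y -0.1  shift(after turn) mm [10.8 31.4  4.3] | q7 now -0.96
turn_y 179.9  shift(after turn) mm [-10.5  31.5  -4.5] | q7 now -0.96
```

Request:
jog_arm --motion '[[0.6,[0,-10,0],[0,0,0]]]'

```text
clock: 2.18
tcp_pos: [0.5546, -0.3669, 0.1649]
orientation: [-0.163, 2.157, -2.145]
contact_force: [-0.1, 0.5, -0.8]
grip_width: 0.0512
```

Request:
jog_arm --motion '[[0.6,[0,0,0],[0,0,0]],[0.6,[0,0,0],[0,0,0]]]'

```text
clock: 2.35
tcp_pos: [0.5604, -0.3704, 0.1751]
orientation: [-0.145, 2.139, -2.149]
contact_force: [-0.6, -0.4, 0.1]
grip_width: 0.0512
```

I gave the shifts in mm, but they are in m. Each row was clipped to 41.7 mm, so no harm was done. From here I use metres.

```bash
sed -i 's/mm %s | q7/m %s | q7/; s/M2.T@D\*1000,1/M2.T@D,4/' go.py; python3 go.py 0.5495 -0.376 0.073 -81.8
python3 - <<'E'
from h import *
f=grab('wrist','w2.png');P=cloud(f)
m=(P[...,2]>.06)&(P[...,2]<.09)&(abs(P[...,0]-.549)<.04)&(abs(P[...,1]+.376)<.04)
q=P[m];print(len(q),cv2.minAreaRect((q[:,:2]*1000).astype(np.float32)))
E
```

```text
t 2.35 tcp [ 0.5604 -0.3704  0.1751] yawz -81.8 down 0.0080,-0.0045 F [-0.6 -0.4  0.1] w 0.0512 q [ 0.52  0.54 -0.03  1.64  0.02  0.96 -0.96]
turn_y -0.0  shift(after turn) m [0.0123 0.102  0.0034] | q7 now -0.96
turn_y 180.0  shift(after turn) m [-0.0108  0.1021 -0.0046] | q7 now -0.96
2645 ((550.052978515625, -377.15191650390625), (55.40018081665039, 14.011905670166016), 8.068435668945312)
```

View pics/w2.png

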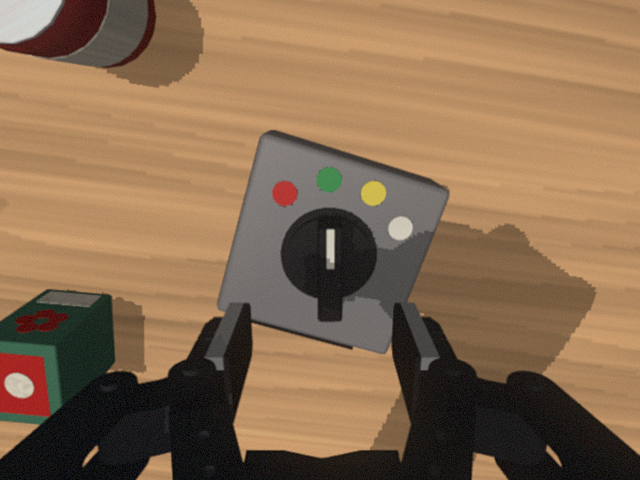

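The wrist view puts the bar at (329,270), lined up with the green dot. It measures 55.4 x 14.0 mm, which matches the given size.

Request:
jog_arm --motion '[[0.6,[0.0118,0,0.0045],[0,0,0]],[0.6,[0,0.03,0],[0,0,0]],[0.6,[0,0,0],[0,0,0]],[0.6,[0,0,0],[0,0,0]]]'

```text
clock: 2.73
tcp_pos: [0.5448, -0.3743, 0.138]
orientation: [-0.158, 2.152, -2.147]
contact_force: [-1.2, -0.1, 0.6]
grip_width: 0.0512
```

```bash
python3 go.py 0.550 -0.3768 0.073 -81.9
```

```text
t 2.73 tcp [ 0.5448 -0.3743  0.138 ] yawz -81.8 down -0.0043,0.0024 F [-1.2 -0.1  0.6] w 0.0512 q [ 0.53  0.57 -0.03  1.68  0.02  0.9  -0.94]
turn_y 0.1  shift(after turn) m [-0.005   0.065   0.0034] | q7 now -0.94
turn_y -179.9  shift(after turn) m [ 0.0045  0.065  -0.0031] | q7 now -0.94
```

Request:
jog_arm --motion '[[0.6,[0,0.02,0],[0,0,0]],[0.6,[0,0,0],[0,0,0]],[0.6,[0,0,0],[0,0,0]],[0.6,[0,0,0],[0,0,0]],[0.6,[0,0,0],[0,0,0]],[0.6,[0,0,0],[0,0,0]]]'

```text
clock: 3.23
tcp_pos: [0.5475, -0.3749, 0.1208]
orientation: [-0.153, 2.146, -2.147]
contact_force: [0.1, 0.1, 0.1]
grip_width: 0.0513
```

```bash
python3 go.py 0.550 -0.3768 0.073 -81.9
```

```text
t 3.23 tcp [ 0.5475 -0.3749  0.1208] yawz -81.8 down 0.0013,-0.0007 F [0.1 0.1 0.1] w 0.0513 q [ 0.53  0.59 -0.04  1.69  0.03  0.86 -0.94]
turn_y 0.1  shift(after turn) m [-0.0021  0.0478  0.0022] | q7 now -0.94
turn_y -179.9  shift(after turn) m [ 0.0022  0.0478 -0.0023] | q7 now -0.94
```

Request:
jog_arm --motion '[[0.6,[-0.002,0.016,0.0022],[0,0,0]],[0.6,[0,0.016,0],[0,0,0]],[0.6,[0,0.015,0],[0,0,0]],[0.6,[0,0,0],[0,0,0]],[0.6,[0,0,0],[0,0,0]],[0.6,[0,0,0],[0,0,0]]]'

```text
clock: 3.73
tcp_pos: [0.5493, -0.3765, 0.0728]
orientation: [-0.154, 2.148, -2.147]
contact_force: [0.3, 0.4, -0.3]
grip_width: 0.0514
```

```bash
python3 go.py 0.550 -0.3768 0.073 -81.9
```

```text
t 3.73 tcp [ 0.5493 -0.3765  0.0728] yawz -81.8 down -0.0003,0.0002 F [ 0.3  0.4 -0.3] w 0.0514 q [ 0.53  0.66 -0.03  1.7   0.03  0.78 -0.94]
turn_y 0.1  shift(after turn) m [-0.0006 -0.0002  0.0004] | q7 now -0.94
turn_y -179.9  shift(after turn) m [ 0.0006 -0.0002 -0.0004] | q7 now -0.94
```

Request:
jog_arm --motion '[[0,[0,0,0],[0,0,0]],[0,[0,0,0],[0,0,0]],[0,[0,0,0],[0,0,0]],[0,[0,0,0],[0,0,0]],[0,[0,0,0],[0,0,0]],[0,[0,0,0],[0,0,0]]]' --force 40

```text
clock: 4.23
tcp_pos: [0.55, -0.3769, 0.074]
orientation: [-0.152, 2.145, -2.148]
contact_force: [-0.1, 1.4, 4.8]
grip_width: 0.0135
```

Request:
jog_arm --motion '[[0,[0,0,0],[0,5,0]],[0,[0,0,0],[0,7,0]],[0,[0,0,0],[0,7,0]],[0,[0,0,0],[0,7,0]],[0,[0,0,0],[0,7,0]],[0,[0,0,0],[0,7,0]],[0,[0,0,0],[0,7,0]],[0,[0,0,0],[0,7,0]],[0,[0,0,0],[0,7,0]],[0,[0,0,0],[0,5,0]]]'

```text
clock: 5.07
tcp_pos: [0.5494, -0.3781, 0.0741]
orientation: [-0.896, -1.605, 1.607]
contact_force: [-1.3, -2.3, 4.2]
grip_width: 0.0136
```

Request:
jog_arm --motion '[[0,[0,0,0],[0,4,0]],[0,[0,0,0],[0,0,0]],[0,[0,0,0],[0,0,0]],[0,[0,0,0],[0,0,0]]]'

```text
clock: 5.4
tcp_pos: [0.5494, -0.3782, 0.074]
orientation: [-0.937, -1.561, 1.564]
contact_force: [-2.3, -2.0, 4.8]
grip_width: 0.0134
```

```bash
python3 go.py 0.550 -0.3768 0.073 -151
```

```text
t 5.40 tcp [ 0.5494 -0.3782  0.074 ] yawz -151.8 down 0.0011,-0.0026 F [-2.3 -2.   4.8] w 0.0134 q [ 0.31  0.67  0.28  1.72 -0.25  0.78 -1.94]
turn_y -0.8  shift(after turn) m [ 0.0009  0.001  -0.0012] | q7 now -1.94
turn_y 179.2  shift(after turn) m [-0.0009  0.001   0.0012] | q7 now -1.94
```

Request:
jog_arm --motion '[[0.6,[0,0,0],[0,0,0]],[0.6,[0,0,0],[0,0,0]],[0.6,[0,0,0],[0,0,0]],[0.6,[0,0,0],[0,0,0]],[0.6,[0,-0.03,0],[0,0,0]],[0.6,[0,-0.04,0],[0,0,0]],[0.6,[0,-0.04,0],[0,0,0]],[0.6,[0,0,0],[0,0,0]],[0.6,[0,0,0],[0,0,0]]]'

```text
clock: 6.15
tcp_pos: [0.5508, -0.3774, 0.1856]
orientation: [-0.941, -1.564, 1.563]
contact_force: [0.4, -0.6, -0.7]
grip_width: 0.0515
```

```bash
python3 -c "
from h import *
grab('wrist','w3.png')"; python3 meas.py | sed -n '1,/side/p'; python3 go.py 0.591 0.3555 0.22 11.5
```

```text
scene 0.066 0.084
[260. 219.] 333 0.0741 [ 449.7 -196.7] [64.3 50.9] 3.2 [87. 66. 50.]
[302. 222.] 340 0.0738 [452.1 -82.6] [64.4 50. ] 9.1 [149.  100.5 106. ]
[348. 226.] 350 0.0735 [456.   40.7] [51.  66.2] 82.0 [85. 83. 80.]
[488. 231.] 126 0.0749 [456.6 405.5] [68.7 35.7] 55.9 [74.5 17.  14. ]
[388. 231.] 366 0.0734 [471.8 144.8] [64.  50.8] 15.6 [85. 82. 79.]
[186. 244.] 161 0.0788 [ 549.9 -376.9] [19.9 57.9] 27.5 [24. 24. 24.]
[283. 271.] 149 0.0803 [ 622.7 -110.6] [12.4 81.6] 85.7 [136.  70.  18.]
[473. 271.] 421 0.0747 [591.3 355.7] [63.3 52. ] 12.8 [97. 89. 71.]
[384. 284.] 129 0.081 [645.1 135.9] [12.  83.8] 85.2 [146. 137. 122.]
[240. 294.] 128 0.0739 [ 694.1 -210. ] [30.6 68.4] 17.8 [68.  33.  27.5]
[434. 289.] 121 0.075 [660.6 255.8] [52.9 29.2] 73.0 [33. 46. 57.]
[431. 304.] 100 0.0758 [694.3 246.1] [59.5 28.3] 75.6 [31. 43. 54.]
scene 0.085 0.112
[491. 222.] 366 0.0992 [443.  415.6] [63.6 49.7] 18.0 [126.  22.  17.]
[236. 282.] 547 0.0989 [ 676.8 -215.6] [64.4 65. ] 4.4 [143. 139. 134.]
[433. 293.] 162 0.0892 [676.3 250.8] [64.2 62.3] 46.5 [51. 63. 76.]
side 0.066 0.084
t 6.40 tcp [ 0.5486 -0.3758  0.1809] yawz -151.8 down -0.0028,0.0016 F [-1.   0.5 -0.1] w 0.0510 q [ 0.28  0.54  0.32  1.66 -0.2   0.97 -1.98]
turn_y -163.3  shift(after turn) m [-0.708  -0.0407  0.1875] | q7 now -1.98
turn_y 16.7  shift(after turn) m [ 0.7082 -0.0375 -0.1873] | q7 now -1.98
```

View pics/w3.png

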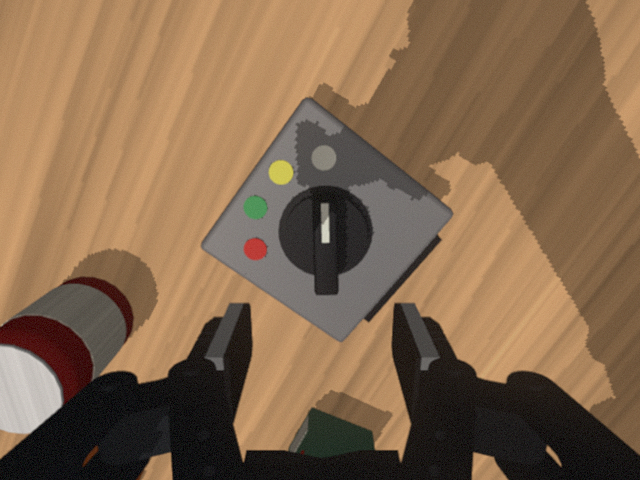

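The white line now points at the white dot (324,157), so the alarm is off. Next I turn and fly over the rack to refine its pose.

Request:
jog_arm --motion '[[1,[0,-0.012,0],[0,-7,0]],[1,[0,-0.012,0],[0,-7,0]],[1,[0,-0.012,0],[0,-7,0]],[1,[0,-0.012,0],[0,-7,0]],[1,[0,-0.012,0],[0,-7,0]],[1,[0,-0.012,0],[0,-7,0]],[1,[0,-0.012,0],[0,-7,0]],[1,[0,-0.012,0],[0,-7,0]],[1,[0,-0.012,0],[0,-7,0]],[1,[0,-0.012,0],[0,-7,0]]]'

```text
clock: 7.23
tcp_pos: [0.5489, -0.3763, 0.3017]
orientation: [-0.162, 2.146, -2.143]
contact_force: [0.5, 1.2, 0.4]
grip_width: 0.0854
```

Request:
jog_arm --motion '[[1,[0,0,0],[0,-7,0]],[1,[0,0,0],[0,-7,0]],[1,[0,0,0],[0,-7,0]],[1,[0,0,0],[0,-7,0]],[1,[0,0,0],[0,-7,0]],[1,[0,0,0],[0,-7,0]],[1,[0,0,0],[0,-7,0]],[1,[0,0,0],[0,-7,0]],[1,[0,0,0],[0,-7,0]],[1,[0,0,0],[0,-7,0]]]'

```text
clock: 8.07
tcp_pos: [0.5489, -0.3763, 0.3011]
orientation: [-1.109, 1.357, -1.353]
contact_force: [1.2, 0.7, -0.1]
grip_width: 0.0853
```

```bash
python3 go.py 0.56 0.013 0.32 -5
```

```text
t 8.07 tcp [ 0.5489 -0.3763  0.3011] yawz -11.4 down -0.0021,0.0015 F [ 1.2  0.7 -0.1] w 0.0853 q [ 0.63  0.43 -0.17  1.51  0.07  1.21  0.25]
turn_y -6.4  shift(after turn) m [-0.3888 -0.0184 -0.0229] | q7 now 0.25
turn_y 173.6  shift(after turn) m [ 0.3888 -0.0194  0.0229] | q7 now 0.25
```

Request:
jog_arm --motion '[[1,[0,-0.01,0],[0,-6.4,0]],[1,[-0.038,0,0],[0,0,0]],[1,[-0.038,0,0],[0,0,0]],[1,[-0.038,0,0],[0,0,0]],[1,[-0.038,0,0],[0,0,0]],[1,[-0.038,0,0],[0,0,0]],[1,[-0.038,0,0],[0,0,0]],[1,[-0.038,0,0],[0,0,0]],[1,[-0.038,0,0.03],[0,0,0]],[1,[0,0,0.02],[0,0,0]]]'

```text
clock: 8.9
tcp_pos: [0.6237, -0.0735, 0.3121]
orientation: [-1.166, 1.273, -1.266]
contact_force: [0.6, 1.3, -0.1]
grip_width: 0.0856
```

Request:
jog_arm --motion '[[1,[0,0,0],[0,0,0]],[1,[0,0,0],[0,0,0]],[1,[0,0,0],[0,0,0]],[1,[0,0,0],[0,0,0]],[1,[0,0,0],[0,0,0]]]'

```text
clock: 9.32
tcp_pos: [0.6223, -0.0843, 0.3126]
orientation: [-1.163, 1.28, -1.279]
contact_force: [-0.1, 0.7, -0.2]
grip_width: 0.0856
```

```bash
python3 - <<'E'
from h import *
f=grab('wrist','w4.png');P=cloud(f);z=P[...,2]
m=(z>.075)&(z<.09)&(abs(P[...,1]-.013)<.17)&(P[...,0]>.57)&(f['range_z']>0)
k,l,s,c=cv2.connectedComponentsWithStats(m.astype(np.uint8))
for i in range(1,k):
    if s[i,4]>100:
        q=P[l==i];print(c[i],s[i,4],np.median(q[:,2]),cv2.minAreaRect((q[:,:2]*1000).astype(np.float32)))
E
python3 go.py 0.591 0.3555 0.22 11.5
```

```text
[323.43233618 226.71367521] 1404 0.08286829921168135 ((621.5531005859375, -110.62730407714844), (12.936431884765625, 79.35175323486328), 85.142578125)
t 9.37 tcp [ 0.6224 -0.0842  0.3127] yawz -5.5 down -0.0004,-0.0002 F [-0.1  0.2  0.4] w 0.0856 q [ 0.27  0.37 -0.31  1.58  0.12  1.21 -0.16]
turn_y -17.0  shift(after turn) m [-0.4372  0.0926  0.0569] | q7 now -0.16
turn_y 163.0  shift(after turn) m [ 0.4372  0.0929 -0.0568] | q7 now -0.16
```

View pics/w4.png

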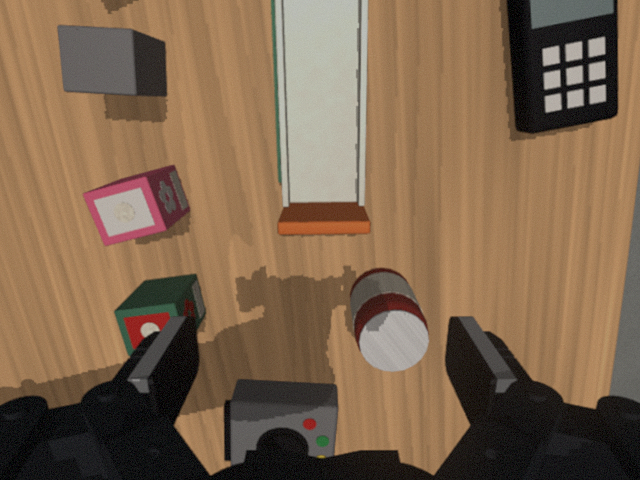

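Request:
jog_arm --motion '[[1,[0,0,0],[0,-5.6,0]],[1,[0,0,0],[0,-5.7,0]],[1,[0,0,0],[0,-5.7,0]],[1,[-0.039,0,0.005],[0,0,0]],[1,[-0.039,0,0.005],[0,0,0]],[1,[-0.039,0,0.005],[0,0,0]],[1,[-0.039,0,0.005],[0,0,0]],[1,[-0.039,0,0.005],[0,0,0]],[1,[-0.039,0,0.005],[0,0,0]],[1,[-0.039,0,0.005],[0,0,0]]]'

```text
clock: 10.2
tcp_pos: [0.6019, 0.1921, 0.3131]
orientation: [-1.298, 1.059, -1.06]
contact_force: [1.1, 1.2, -0.1]
grip_width: 0.0853
```

Request:
jog_arm --motion '[[1,[-0.039,0.02,0.005],[0,0,0]],[1,[-0.039,0.03,0.005],[0,0,0]],[1,[-0.039,0.01,0.006],[0,0,0]],[1,[-0.039,0,0.005],[0,0,0]],[1,[-0.008,0,0],[0,0,0]],[1,[0,0,0],[0,0,0]],[1,[0,0,0],[0,0,0]],[1,[0,0,0],[0,0,0]],[1,[0,0,0],[0,0,0]],[1,[0,0,0],[0,0,0]]]'

```text
clock: 11.03
tcp_pos: [0.5916, 0.3455, 0.2589]
orientation: [-1.297, 1.06, -1.062]
contact_force: [0.6, 0.2, -0.1]
grip_width: 0.0854
```

```bash
cat > look.py <<'E'
import sys
from h import *
n=sys.argv[1] if len(sys.argv)>1 else 'wrist'
f=grab(n,sys.argv[2] if len(sys.argv)>2 else None);P=cloud(f);z=P[...,2]
for lo,hi in((.068,.08),(.09,.105)) if len(sys.argv)<5 else ((float(sys.argv[3]),float(sys.argv[4])),):
    m=(z>lo)&(z<hi)&(f['range_z']>0)&(P[...,0]>.38)&(P[...,0]<.75)
    k,l,s,c=cv2.connectedComponentsWithStats(m.astype(np.uint8),connectivity=4)
    for i in range(1,k):
        if s[i,4]>100:
            q=P[l==i];R_=cv2.minAreaRect((q[:,:2]*1000).astype(np.float32))
            (w,h),a=R_[1],R_[2]
            if h>w:a-=90
            print(c[i].round(),s[i,4],'z %.4f'%np.median(q[:,2]),'ctr',np.round(R_[0],1),'dims',round(max(w,h),1),round(min(w,h),1),'long axis yaw %.1f'%a,np.median(f['image'][l==i],0))
E
python3 look.py wrist w5.png; python3 go.py 0.591 0.3555 0.045 11.5
```

```text
[166.  64.] 371 z 0.0742 ctr [469.5 424.3] dims 41.1 1.8 long axis yaw -72.8 [72. 22. 17.]
[323. 196.] 5575 z 0.0753 ctr [591.6 355.7] dims 60.2 50.5 long axis yaw 11.0 [136. 120.  99.]
[392. 313.] 404 z 0.0742 ctr [665.6 270.9] dims 56.2 18.6 long axis yaw 30.0 [41. 46. 54.]
[407. 359.] 720 z 0.0741 ctr [684.  240.3] dims 54.5 29.4 long axis yaw 32.6 [41. 50. 61.]
[329. 438.] 829 z 0.0740 ctr [642.3 143.1] dims 80.4 10.4 long axis yaw 1.5 [104. 100.  92.]
[110.  63.] 7446 z 0.0998 ctr [442.6 417.2] dims 57.9 45.6 long axis yaw 18.4 [155.  41.  36.]
t 11.08 tcp [0.5914 0.3458 0.2589] yawz 11.5 down 0.0007,-0.0005 F [-0.7  0.2  0.2] w 0.0854 q [-0.3   0.53 -0.47  1.49  0.25  1.18 -0.61]
turn_y -0.0  shift(after turn) m [-0.0097  0.2139  0.0014] | q7 now -0.61
turn_y 180.0  shift(after turn) m [ 0.0094  0.2139 -0.0016] | q7 now -0.61
```

View pics/w5.png

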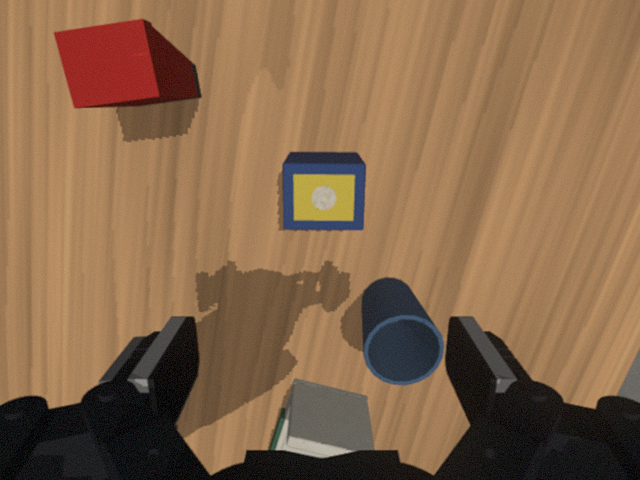

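Run:
```python
from h import *
f=grab('wrist')
print(onplane(f,[147,158],[20,98],.1)*1000,onplane(f,[198,198],[65,97],0.)*1000)
```

```text
[[464.751636   447.20426057 100.        ]
 [475.5046981  403.62207145 100.        ]] [[470.22527588 429.9416562    0.        ]
 [473.26091867 404.56099506   0.        ]]
```

Request:
jog_arm --motion '[[1,[-0.0099,0.03,0.0018],[0,0.5,0]],[1,[0,0.038,0],[0,0,0]],[1,[0,0.038,0],[0,0,0]],[1,[0,0.038,0],[0,0,0]],[1,[0,0.035,0],[0,0,0]],[1,[0,0.02,0],[0,0,0]],[1,[0,0.012,0],[0,0,0]],[1,[0,0,0],[0,0,0]],[1,[0,0,0],[0,0,0]],[1,[0,0,0],[0,0,0]]]'

```text
clock: 11.97
tcp_pos: [0.5917, 0.3585, 0.0497]
orientation: [-1.291, 1.064, -1.066]
contact_force: [0.5, 0.8, 0.8]
grip_width: 0.0853
```

```bash
python3 go.py 0.5916 0.3557 0.048 11
```

```text
t 11.97 tcp [0.5917 0.3585 0.0497] yawz 11.1 down 0.0027,0.0020 F [0.5 0.8 0.8] w 0.0853 q [-0.36  0.75 -0.4   1.62  0.37  0.84 -0.72]
turn_y 0.1  shift(after turn) m [ 0.0027  0.0017 -0.0006] | q7 now -0.72
turn_y -179.9  shift(after turn) m [-0.0027  0.0017  0.0006] | q7 now -0.72
```

Request:
jog_arm --motion '[[0,[0.0015,0,0],[0,0,0]],[0,[0,0,0],[0,0,0]],[0,[0,0,0],[0,0,0]],[0,[0,0,0],[0,0,0]],[0,[0,0,0],[0,0,0]],[0,[0,0,0],[0,0,0]]]' --force 60

```text
clock: 12.47
tcp_pos: [0.5918, 0.3565, 0.0495]
orientation: [-1.292, 1.064, -1.066]
contact_force: [1.0, -0.2, 6.2]
grip_width: 0.0591
```

Request:
jog_arm --motion '[[0,[0,-0.03,0],[0,0,0]],[0,[0,-0.04,0],[0,0,0]],[0,[0,-0.04,0],[0,5,0]],[0,[0,0,0],[0,5,0]],[0,[0,0,0],[0,6,0]],[0,[0,0,0],[0,0,0]],[0,[0,0,0],[0,0,0]],[0,[0,0,0],[0,0,0]]]'

```text
clock: 13.13
tcp_pos: [0.5903, 0.3557, 0.1569]
orientation: [-1.171, 1.27, -1.27]
contact_force: [0.3, -0.4, -2.8]
grip_width: 0.0595
```

```bash
python3 go.py 0.6396 0.1026 0.165 -5
```

```text
t 13.13 tcp [0.5903 0.3557 0.1569] yawz -4.7 down -0.0010,-0.0010 F [ 0.3 -0.4 -2.8] w 0.0595 q [-0.38  0.62 -0.38  1.58  0.26  1.   -0.91]
turn_y 0.3  shift(after turn) m [ 0.2479 -0.0079  0.0712] | q7 now -0.91
turn_y -179.7  shift(after turn) m [-0.2479 -0.0083 -0.0712] | q7 now -0.91
```

Request:
jog_arm --motion '[[0,[0.02,-0.02,0.006],[0,0,0]],[0,[0.038,0,0.011],[0,0.3,0]],[0,[0.038,0,0.011],[0,0,0]],[0,[0.038,0,0.011],[0,0,0]],[0,[0.038,0,0.011],[0,0,0]],[0,[0.038,0,0.011],[0,0,0]],[0,[0.038,0,0.01],[0,0,0]],[0,[0,0,0],[0,0,0]],[0,[0,0,0],[0,0,0]],[0,[0,0,0],[0,0,0]]]'

```text
clock: 13.97
tcp_pos: [0.6389, 0.1028, 0.177]
orientation: [-1.166, 1.276, -1.274]
contact_force: [-0.3, 0.6, -2.3]
grip_width: 0.0591
```

```bash
python3 go.py 0.6396 0.1026 0.058 -5;python3 look.py wrist w6.png
```

```text
t 13.97 tcp [0.6389 0.1028 0.177 ] yawz -5.2 down -0.0011,0.0006 F [-0.3  0.6 -2.3] w 0.0591 q [ 0.01  0.53 -0.36  1.67  0.22  0.98 -0.52]
turn_y -0.2  shift(after turn) m [0.0002 0.119  0.0008] | q7 now -0.52
turn_y 179.8  shift(after turn) m [-1.00e-04  1.19e-01 -5.00e-04] | q7 now -0.52
[367.   5.] 186 z 0.0740 ctr [673.4 222.7] dims 28.2 4.5 long axis yaw -5.8 [32. 39. 47.]
[ 30. 194.] 5991 z 0.0747 ctr [474.4 147.4] dims 52.8 50.4 long axis yaw 15.4 [106. 102. 100.]
[322. 176.] 556 z 0.0744 ctr [643.  142.6] dims 77.9 0.8 long axis yaw -4.7 [113. 109.  99.]
[ 42. 359.] 6026 z 0.0748 ctr [458.5  41.7] dims 58.2 52.0 long axis yaw -10.5 [104. 101.  99.]
```

View pics/w6.png

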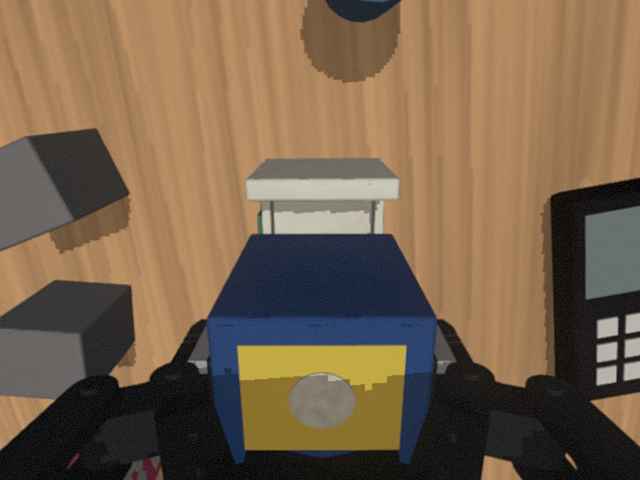

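The wrist view shows the blue box (325,390) centred over the rack's width. The white plate (322,180) is where the model predicts it, so I lower the box.

Request:
jog_arm --motion '[[0,[0,0.03,0.0005],[0,0,0]],[0,[0,0.03,0],[0,0,0]],[0,[0,0.03,0],[0,0,0]],[0,[0,0.02,0],[0,0,0]],[0,[0,0.006,0],[0,0,0]],[0,[0,0.002,0],[0,0,0]],[0,[0,0.001,0],[0,0,0]],[0,[0,0,0],[0,0,0]],[0,[0,0,0],[0,0,0]]]'

```text
clock: 14.77
tcp_pos: [0.6409, 0.1033, 0.0602]
orientation: [-1.163, 1.274, -1.276]
contact_force: [-0.1, 0.2, -2.1]
grip_width: 0.0593
```

```bash
python3 go.py 0.6401 0.1056 0.058 -5
```

```text
t 14.77 tcp [0.6409 0.1033 0.0602] yawz -5.2 down 0.0027,0.0007 F [-0.1  0.2 -2.1] w 0.0593 q [-0.03  0.67 -0.32  1.74  0.28  0.78 -0.58]
turn_y -0.2  shift(after turn) m [-0.0022  0.0022 -0.001 ] | q7 now -0.58
turn_y 179.8  shift(after turn) m [0.0022 0.0022 0.001 ] | q7 now -0.58
```

Request:
jog_arm --motion '[[0,[0,0.0015,-0.001],[0,0,0]],[0,[0,0.001,0],[0,0,0]],[0,[-0.002,0,0],[0,0,0]],[0,[-0.002,0,0],[0,0,0]],[0,[0,0,0],[0,0,0]],[0,[0,0,0],[0,0,0]]]'

```text
clock: 15.27
tcp_pos: [0.6393, 0.1053, 0.0564]
orientation: [-1.166, 1.275, -1.278]
contact_force: [-1.7, -5.1, 2.5]
grip_width: 0.0593
```

```bash
python3 go.py 0.6401 0.1056 0.058 -5
```

```text
t 15.27 tcp [0.6393 0.1053 0.0564] yawz -5.2 down 0.0001,-0.0020 F [-1.7 -5.1  2.5] w 0.0593 q [-0.03  0.68 -0.32  1.74  0.29  0.77 -0.58]
turn_y -0.2  shift(after turn) m [-0.0004 -0.0016  0.0007] | q7 now -0.58
turn_y 179.8  shift(after turn) m [ 0.0004 -0.0016 -0.0007] | q7 now -0.58
```

Request:
jog_arm --motion '[[1,[0,0,0],[0,0,0]],[1,[0,0,0],[0,0,0]],[1,[0,0,0],[0,0,0]],[1,[0,0,0],[0,0,0]],[1,[0,-0.03,0],[0,0,0]],[1,[0,-0.04,0],[0,0,0]],[1,[0,-0.04,0],[0,0,0]],[1,[0,0,0],[0,0,0]],[1,[0,0,0],[0,0,0]]]'

```text
clock: 16.02
tcp_pos: [0.641, 0.1078, 0.1693]
orientation: [-1.159, 1.272, -1.277]
contact_force: [-0.0, -0.3, -0.1]
grip_width: 0.0855
```

```bash
python3 look.py scene; python3 look.py side; python3 go.py 0.4705 0.115 0.25 15.5
```

```text
[260. 219.] 321 z 0.0739 ctr [ 450.8 -196.5] dims 65.7 50.7 long axis yaw 3.6 [82. 58. 44.]
[302. 221.] 327 z 0.0740 ctr [451.9 -82.7] dims 66.0 50.0 long axis yaw 9.2 [107.  84.  85.]
[348. 225.] 333 z 0.0735 ctr [458.6  40.4] dims 63.1 50.2 long axis yaw -8.3 [86. 83. 81.]
[393. 234.] 132 z 0.0736 ctr [477.2 151.7] dims 46.5 41.7 long axis yaw 15.3 [83.5 81.  77. ]
[492. 222.] 331 z 0.0989 ctr [444.2 416.7] dims 61.5 47.5 long axis yaw 18.8 [128.  23.  19.]
[236. 281.] 497 z 0.0992 ctr [ 675.8 -216.8] dims 65.8 62.7 long axis yaw 28.2 [146. 141. 136.]
[326. 160.] 114 z 0.0742 ctr [ 661.5 -198.9] dims 63.4 29.1 long axis yaw 35.0 [93. 52. 38.]
[319. 191.] 136 z 0.0747 ctr [ 619.4 -106.5] dims 79.3 7.1 long axis yaw -4.0 [122.  69.  33.]
[413. 198.] 560 z 0.0736 ctr [ 446.7 -198.7] dims 61.1 55.3 long axis yaw 3.4 [107.   65.5  49. ]
[387. 234.] 673 z 0.0733 ctr [449.8 -81.3] dims 61.1 53.3 long axis yaw 10.2 [130.  95. 107.]
[239. 271.] 126 z 0.0748 ctr [641.1 141.6] dims 79.9 11.5 long axis yaw 2.8 [130.  126.5 116. ]
[352. 278.] 808 z 0.0731 ctr [456.2  41.9] dims 60.7 51.7 long a
[... 181 characters left out ...]
ng axis yaw 15.3 [104. 103. 101.]
[186. 316.] 110 z 0.0741 ctr [655.5 261.1] dims 55.1 17.8 long axis yaw 63.1 [29. 45. 59.]
[523.  26.] 119 z 0.0975 ctr [  452.8 -1096.8] dims 81.5 48.6 long axis yaw 3.6 [75. 11.  9.]
[325. 145.] 462 z 0.0983 ctr [ 673.6 -216.3] dims 65.4 58.0 long axis yaw -58.6 [175. 165. 156.]
[223. 466.] 1143 z 0.0985 ctr [442.7 414.5] dims 57.1 41.5 long axis yaw 19.1 [165.  28.  23.]
t 16.12 tcp [0.6386 0.1068 0.1655] yawz -5.2 down -0.0008,-0.0001 F [-0.2  0.3 -1.1] w 0.0853 q [-0.    0.54 -0.36  1.68  0.22  0.96 -0.53]
turn_y -20.7  shift(after turn) m [-0.0528 -0.0844 -0.1599] | q7 now -0.53
turn_y 159.3  shift(after turn) m [ 0.0528 -0.0846  0.1597] | q7 now -0.53
```

Request:
jog_arm --motion '[[1,[0,-0.03,0],[0,-7,0]],[1,[0,-0.03,0],[0,-7,0]],[1,[0,0,0],[0,-6.7,0]],[1,[-0.013,0,-0.038],[0,0,0]],[1,[-0.013,0,-0.038],[0,0,0]],[1,[-0.013,0,-0.038],[0,0,0]],[1,[-0.013,0,-0.038],[0,0,0]],[1,[0,0,-0.008],[0,0,0]],[1,[0,0,0],[0,0,0]],[1,[0,0,0],[0,0,0]]]'

```text
clock: 16.95
tcp_pos: [0.471, 0.1137, 0.2254]
orientation: [-1.326, 1.008, -1.008]
contact_force: [-0.2, 1.0, 0.2]
grip_width: 0.0852
```

Request:
jog_arm --motion '[[1,[0,0,0],[0,0,0]],[1,[0,0,0],[0,0,0]],[1,[0,0,0],[0,0,0]]]'

```text
clock: 17.2
tcp_pos: [0.4721, 0.1142, 0.2257]
orientation: [-1.325, 1.009, -1.008]
contact_force: [-1.2, 0.8, 0.7]
grip_width: 0.0855
```

```bash
python3 look.py wrist w7.png; python3 go.py 0.4712 0.1455 0.05 15.5
```

```text
[330. 175.] 7206 z 0.0751 ctr [469.7 145.8] dims 60.1 50.6 long axis yaw 15.7 [109. 104. 102.]
[522. 236.] 202 z 0.0740 ctr [612.7 143.6] dims 26.0 10.3 long axis yaw 22.6 [85. 81. 74.]
[585. 253.] 140 z 0.0745 ctr [652.5 142.3] dims 59.3 0.5 long axis yaw -5.1 [105. 101.  92.]
[510. 281.] 659 z 0.0743 ctr [610.1 108.5] dims 49.9 2.6 long axis yaw 85.0 [32. 37. 48.]
[273. 309.] 5547 z 0.0749 ctr [456.2  42.2] dims 59.9 50.9 long axis yaw -8.8 [71. 67. 65.]
[227. 437.] 3539 z 0.0752 ctr [450.4 -80.7] dims 60.6 51.9 long axis yaw 9.3 [120.  85. 100.]
t 17.25 tcp [0.4718 0.1141 0.2258] yawz 15.5 down -0.0004,0.0005 F [-0.3  0.4  0.1] w 0.0857 q [ 0.1   0.24 -0.53  1.99  0.15  0.95 -0.23]
turn_y -0.0  shift(after turn) m [-0.0303  0.1758  0.0078] | q7 now -0.23
turn_y 180.0  shift(after turn) m [ 0.0305  0.1757 -0.0077] | q7 now -0.23
```

View pics/w7.png

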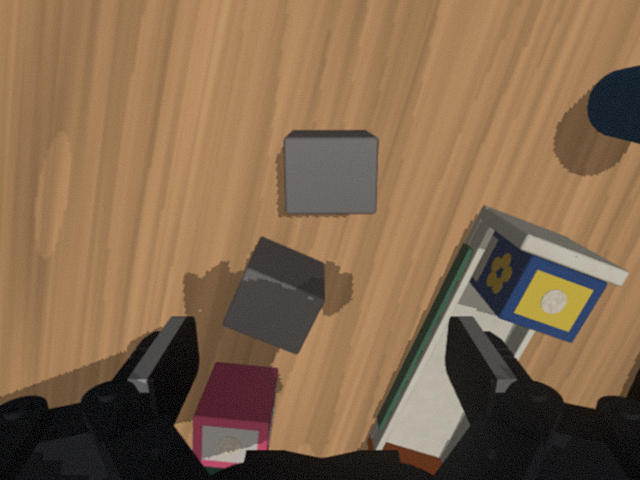

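The blue box (548,300) sits in the rack against the white plate. The filler is at (330,175), so I grasp it.

Request:
jog_arm --motion '[[1,[-0.031,0,0.0064],[0,0,0]],[1,[0,0.038,0],[0,0,0]],[1,[0,0.038,0],[0,0,0]],[1,[0,0.038,0],[0,0,0]],[1,[0,0.035,0],[0,0,0]],[1,[0,0.02,0],[0,0,0]],[1,[0,0.007,0],[0,0,0]],[1,[0,0,0],[0,0,0]],[1,[0,0,0],[0,0,0]],[1,[0,0,0],[0,0,0]]]'

```text
clock: 18.08
tcp_pos: [0.4703, 0.1463, 0.0515]
orientation: [-1.323, 1.006, -1.009]
contact_force: [0.2, 0.5, 0.8]
grip_width: 0.0854
```

```bash
python3 go.py 0.4697 0.1458 0.049 15.6
```

```text
t 18.08 tcp [0.4703 0.1463 0.0515] yawz 15.5 down 0.0026,0.0009 F [0.2 0.5 0.8] w 0.0854 q [-0.07  0.51 -0.43  2.11  0.38  0.59 -0.51]
turn_y -0.1  shift(after turn) m [ 0.0003  0.0025 -0.0007] | q7 now -0.51
turn_y 179.9  shift(after turn) m [-0.0003  0.0025  0.0007] | q7 now -0.51
```

Grip, lift, and turn back to -5° (about 20.5°).

Request:
jog_arm --motion '[[0,[0,0.002,0],[0,0,0]],[0,[0,0,0],[0,0,0]],[0,[0,0,0],[0,0,0]],[0,[0,0,0],[0,0,0]],[0,[0,0,0],[0,0,0]],[0,[0,0,0],[0,0,0]]]'

```text
clock: 18.58
tcp_pos: [0.4699, 0.1459, 0.0492]
orientation: [-1.323, 1.006, -1.009]
contact_force: [-1.2, -0.5, 5.8]
grip_width: 0.0592
```

Request:
jog_arm --motion '[[0,[0,-0.03,0],[0,0,0]],[0,[0,-0.04,0],[0,0,0]],[0,[0,-0.04,0],[0,6.5,0]],[0,[0,-0.02,0],[0,7,0]],[0,[0,0,0],[0,7,0]],[0,[0,0,0],[0,0,0]],[0,[0,0,0],[0,0,0]],[0,[0,0,0],[0,0,0]]]'

```text
clock: 19.25
tcp_pos: [0.4682, 0.1454, 0.1774]
orientation: [-1.17, 1.271, -1.27]
contact_force: [0.1, -0.2, -0.5]
grip_width: 0.0594
```

```bash
python3 go.py 0.6352 0.0515 0.18 -5
```

```text
t 19.25 tcp [0.4682 0.1454 0.1774] yawz -4.8 down -0.0015,-0.0007 F [ 0.1 -0.2 -0.5] w 0.0594 q [-0.03  0.3  -0.46  2.03  0.18  0.84 -0.68]
turn_y 0.2  shift(after turn) m [ 0.0789 -0.0028  0.1746] | q7 now -0.68
turn_y -179.8  shift(after turn) m [-0.0789 -0.0025 -0.1746] | q7 now -0.68
```

Request:
jog_arm --motion '[[0,[0.016,-0.003,0.035],[0,0.2,0]],[0,[0.016,0,0.035],[0,0,0]],[0,[0.016,0,0.035],[0,0,0]],[0,[0.016,0,0.035],[0,0,0]],[0,[0.015,0,0.035],[0,0,0]],[0,[0,0,0],[0,0,0]],[0,[0,0,0],[0,0,0]],[0,[0,0,0],[0,0,0]],[0,[0,0,0],[0,0,0]]]'

```text
clock: 20.0
tcp_pos: [0.6347, 0.0525, 0.1802]
orientation: [-1.168, 1.275, -1.272]
contact_force: [-0.4, -0.7, -1.7]
grip_width: 0.0593
```

```bash
python3 go.py 0.6352 0.0515 0.058 -5
```

```text
t 20.00 tcp [0.6347 0.0525 0.1802] yawz -5.0 down -0.0023,0.0005 F [-0.4 -0.7 -1.7] w 0.0593 q [ 0.1   0.51 -0.38  1.69  0.22  0.98 -0.45]
turn_y -0.0  shift(after turn) m [0.001  0.1222 0.0009] | q7 now -0.45
turn_y 180.0  shift(after turn) m [-0.001   0.1222 -0.0004] | q7 now -0.45
```

Request:
jog_arm --motion '[[0,[0.001,0.03,0.0005],[0,0,0]],[0,[0,0.03,0],[0,0,0]],[0,[0,0.03,0],[0,0,0]],[0,[0,0.02,0],[0,0,0]],[0,[0,0.008,0],[0,0,0]],[0,[0,0.003,0],[0,0,0]],[0,[0,0.001,0],[0,0,0]],[0,[0,0,0],[0,0,0]],[0,[0,0,0],[0,0,0]]]'

```text
clock: 20.75
tcp_pos: [0.6376, 0.0506, 0.0608]
orientation: [-1.163, 1.274, -1.276]
contact_force: [-0.6, -0.1, -0.9]
grip_width: 0.0596
```

```bash
python3 go.py 0.6357 0.0558 0.057 -5
```

```text
t 20.75 tcp [0.6376 0.0506 0.0608] yawz -5.2 down 0.0027,0.0004 F [-0.6 -0.1 -0.9] w 0.0596 q [ 0.06  0.66 -0.33  1.76  0.29  0.77 -0.51]
turn_y -0.2  shift(after turn) m [-0.005   0.0038 -0.0023] | q7 now -0.51
turn_y 179.8  shift(after turn) m [0.005  0.0038 0.0023] | q7 now -0.51
```

Request:
jog_arm --motion '[[0,[0,0.0015,-0.002],[0,0,0]],[0,[0,0.0015,0],[0,0,0]],[0,[-0.002,0,0],[0,0,0]],[0,[-0.002,0,0],[0,0,0]],[0,[-0.0025,0,0],[0,0,0]],[0,[0,0,0],[0,0,0]],[0,[0,0,0],[0,0,0]]]'

```text
clock: 21.33
tcp_pos: [0.6361, 0.0554, 0.0573]
orientation: [-1.164, 1.274, -1.279]
contact_force: [-0.7, -5.1, 5.7]
grip_width: 0.0589
```

```bash
python3 go.py 0.6357 0.0558 0.057 -5
```

```text
t 21.33 tcp [0.6361 0.0554 0.0573] yawz -5.3 down 0.0019,-0.0018 F [-0.7 -5.1  5.7] w 0.0589 q [ 0.05  0.66 -0.33  1.76  0.3   0.76 -0.52]
turn_y -0.3  shift(after turn) m [-0.0003  0.0003 -0.0004] | q7 now -0.52
turn_y 179.7  shift(after turn) m [0.0003 0.0003 0.0004] | q7 now -0.52
```

Seated and touching the blue box. Release and go for pink.

Request:
jog_arm --motion '[[1,[0,0,0],[0,0,0]],[1,[0,0,0],[0,0,0]],[1,[0,0,0],[0,0,0]],[1,[0,0,0],[0,0,0]],[1,[0,-0.03,0],[0,0,0]],[1,[0,-0.04,0],[0,0,0]],[1,[0,-0.04,0],[0,0,0]],[1,[0,-0.04,0],[0,0,0]],[1,[0,-0.02,0],[0,0,0]],[1,[0,0,0],[0,0,0]]]'

```text
clock: 22.17
tcp_pos: [0.638, 0.0581, 0.2323]
orientation: [-1.156, 1.269, -1.279]
contact_force: [0.9, 1.1, -0.3]
grip_width: 0.0852
```

```bash
python3 look.py side; python3 go.py 0.4505 -0.111 0.22 9.3
```

```text
[325. 160.] 118 z 0.0744 ctr [ 661.7 -199.1] dims 63.3 30.3 long axis yaw 34.9 [90.  49.  36.5]
[320. 192.] 136 z 0.0744 ctr [ 620.1 -105.3] dims 80.2 12.5 long axis yaw 1.7 [104.  60.  31.]
[413. 198.] 563 z 0.0736 ctr [ 446.8 -197.5] dims 60.8 54.0 long axis yaw 2.1 [89. 58. 44.]
[387. 234.] 675 z 0.0733 ctr [449.7 -81. ] dims 60.4 52.9 long axis yaw 8.6 [186. 122. 134.]
[270. 256.] 166 z 0.0744 ctr [607.7  81.5] dims 96.4 5.0 long axis yaw 85.9 [54. 52. 57.]
[239. 271.] 121 z 0.0742 ctr [640.2 141.1] dims 79.3 10.3 long axis yaw 2.2 [125. 123. 112.]
[352. 278.] 807 z 0.0732 ctr [456.7  42.4] dims 60.2 50.6 long axis yaw -8.1 [103. 102. 100.]
[176. 297.] 150 z 0.0744 ctr [690.  245.1] dims 53.8 26.3 long axis yaw 68.8 [34.5 51.  67.5]
[186. 317.] 111 z 0.0742 ctr [655.6 260.3] dims 55.4 18.6 long axis yaw 65.9 [30. 45. 60.]
[523.  26.] 118 z 0.0979 ctr [  446. -1086.] dims 88.0 38.8 long axis yaw 23.7 [74.  9.  8.]
[325. 145.] 465 z 0.0983 ctr [ 673.5 -216. ] dims 61.6 60.0 long axis yaw 0.0 [171. 162. 154.]
[223. 466.] 1143 z 0.0984 ctr [442.8 414.3] dims 57.5 41.4 long axis yaw 20.0 [164.  27.  22.]
t 22.22 tcp [0.6366 0.0576 0.2292] yawz -5.2 down 0.0056,0.0009 F [-0.1  0.5 -0.7] w 0.0858 q [ 0.1   0.46 -0.39  1.65  0.2   1.06 -0.44]
turn_y -14.5  shift(after turn) m [ 0.1363  0.0078 -0.211 ] | q7 now -0.44
turn_y 165.5  shift(after turn) m [-0.1363  0.0105  0.2109] | q7 now -0.44
```

Request:
jog_arm --motion '[[1,[0,0,0],[0,-7,0]],[1,[0,0,0],[0,-7,0]],[1,[0.02,0,-0.032],[0,-0.5,0]],[1,[0.022,0,-0.034],[0,0,0]],[1,[0.022,0,-0.034],[0,0,0]],[1,[0.022,0,-0.034],[0,0,0]],[1,[0.022,0,-0.034],[0,0,0]],[1,[0.022,0.008,-0.034],[0,0,0]],[1,[0.006,0,-0.009],[0,0,0]],[1,[0,0,0],[0,0,0]]]'

```text
clock: 23.05
tcp_pos: [0.4448, -0.1138, 0.2163]
orientation: [-1.283, 1.096, -1.091]
contact_force: [0.9, 0.2, 0.4]
grip_width: 0.0857
```

Request:
jog_arm --motion '[[1,[0,0,0],[0,0,0]],[1,[0,0,0],[0,0,0]],[1,[0,0,0],[0,0,0]],[1,[0,0,0],[0,0,0]]]'

```text
clock: 23.38
tcp_pos: [0.4497, -0.1099, 0.218]
orientation: [-1.282, 1.087, -1.087]
contact_force: [-0.4, 0.1, -0.4]
grip_width: 0.0855
```

```bash
python3 look.py wrist w8.png; python3 go.py 0.4505 -0.0807 0.049 9.3
```

```text
[383.  11.] 1873 z 0.0748 ctr [456.7  17.2] dims 59.5 16.7 long axis yaw 9.0 [115. 112. 109.]
[631.  22.] 483 z 0.0732 ctr [607.   40.4] dims 23.3 10.8 long axis yaw -62.4 [38. 37. 37.]
[329. 183.] 7556 z 0.0753 ctr [450.3 -82. ] dims 60.1 50.4 long axis yaw 9.0 [180. 141. 142.]
[557. 257.] 550 z 0.0741 ctr [ 620.5 -104. ] dims 79.7 11.6 long axis yaw 3.5 [94. 48. 25.]
[298. 341.] 5568 z 0.0751 ctr [ 447.7 -197.4] dims 60.3 51.6 long axis yaw 2.6 [72.  55.5 41. ]
[581. 375.] 796 z 0.0739 ctr [ 665.6 -191.1] dims 55.9 15.3 long axis yaw 19.8 [61. 21. 17.]
[604. 394.] 877 z 0.0937 ctr [ 665.8 -191.3] dims 48.5 13.2 long axis yaw 18.0 [87. 27. 23.]
t 23.43 tcp [ 0.4495 -0.1101  0.218 ] yawz 9.4 down 0.0002,0.0006 F [0.  0.  0.5] w 0.0855 q [ 0.49  0.2  -0.43  2.06  0.1   0.91  0.17]
turn_y 0.1  shift(after turn) m [-0.0288  0.169   0.0057] | q7 now 0.17
turn_y -179.9  shift(after turn) m [ 0.029   0.169  -0.0058] | q7 now 0.17
```

View pics/w8.png

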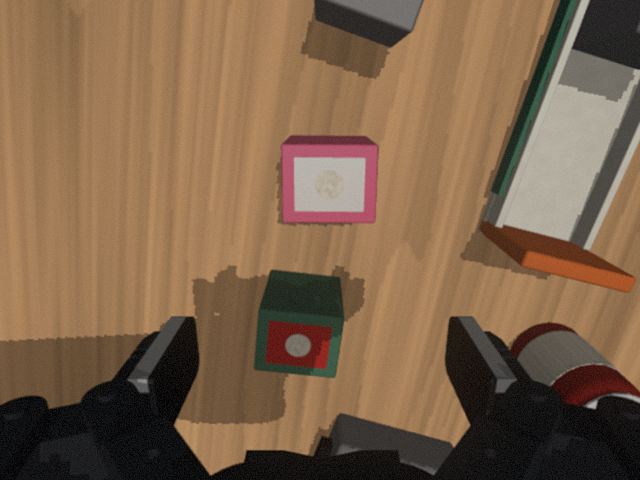

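Pink is at (329,183), measured at (450,-82) mm. The filler and tin are clear, so I grasp it.

Request:
jog_arm --motion '[[1,[-0.0277,0,0.0054],[0,0,0]],[1,[0,0.036,0],[0,0,0]],[1,[0,0.036,0],[0,0,0]],[1,[0,0.036,0],[0,0,0]],[1,[0,0.035,0],[0,0,0]],[1,[0,0.02,0],[0,0,0]],[1,[0,0.006,0],[0,0,0]],[1,[0,0,0],[0,0,0]],[1,[0,0,0],[0,0,0]],[1,[0,0,0],[0,0,0]]]'

```text
clock: 24.27
tcp_pos: [0.4509, -0.0829, 0.0504]
orientation: [-1.28, 1.087, -1.09]
contact_force: [-0.2, -0.6, 0.7]
grip_width: 0.0854
```

```bash
python3 go.py 0.4503 -0.0820 0.049 9.2
```

```text
t 24.27 tcp [ 0.4509 -0.0829  0.0504] yawz 9.3 down 0.0027,-0.0003 F [-0.2 -0.6  0.7] w 0.0854 q [ 0.34  0.47 -0.36  2.19  0.32  0.53 -0.09]
turn_y 0.1  shift(after turn) m [-0.001   0.0014 -0.0005] | q7 now -0.09
turn_y -179.9  shift(after turn) m [0.001  0.0014 0.0005] | q7 now -0.09
```

Request:
jog_arm --motion '[[0,[-0.001,0.001,0],[0,0,0]],[0,[0,0,0],[0,0,0]],[0,[0,0,0],[0,0,0]],[0,[0,0,0],[0,0,0]],[0,[0,0,0],[0,0,0]],[0,[0,0,0],[0,0,0]]]'

```text
clock: 24.77
tcp_pos: [0.4502, -0.0821, 0.0493]
orientation: [-1.281, 1.087, -1.09]
contact_force: [-1.7, 0.7, 7.7]
grip_width: 0.0593
```

Request:
jog_arm --motion '[[0,[0,-0.03,0],[0,0,0]],[0,[0,-0.04,0],[0,0,0]],[0,[0,-0.04,0],[0,7,0]],[0,[0,-0.02,0],[0,7,0]],[0,[0,0,0],[0,0.3,0]],[0,[0,0,0],[0,0,0]],[0,[0,0,0],[0,0,0]],[0,[0,0,0],[0,0,0]]]'

```text
clock: 25.43
tcp_pos: [0.4481, -0.0819, 0.1766]
orientation: [-1.17, 1.274, -1.27]
contact_force: [-0.8, -0.1, -1.7]
grip_width: 0.0599
```

```bash
python3 go.py 0.6309 0.0015 0.18 -5
```

```text
t 25.43 tcp [ 0.4481 -0.0819  0.1766] yawz -4.9 down -0.0030,0.0004 F [-0.8 -0.1 -1.7] w 0.0599 q [ 0.4   0.24 -0.4   2.11  0.13  0.81 -0.17]
turn_y 0.1  shift(after turn) m [-0.099  -0.0039  0.1749] | q7 now -0.17
turn_y -179.9  shift(after turn) m [ 0.099  -0.0028 -0.1749] | q7 now -0.17
```

Request:
jog_arm --motion '[[0,[-0.02,-0.003,0.035],[0,0,0]],[0,[-0.02,0,0.035],[0,0,0]],[0,[-0.02,0,0.035],[0,0,0]],[0,[-0.02,0,0.035],[0,0,0]],[0,[-0.019,0,0.035],[0,0,0]],[0,[0,0,0],[0,0,0]],[0,[0,0,0],[0,0,0]],[0,[0,0,0],[0,0,0]],[0,[0,0,0],[0,0,0]]]'

```text
clock: 26.18
tcp_pos: [0.6308, 0.0004, 0.1796]
orientation: [-1.169, 1.275, -1.273]
contact_force: [-0.3, -0.3, -2.2]
grip_width: 0.0597
```

```bash
python3 go.py 0.6309 0.0015 0.058 -5
```

```text
t 26.18 tcp [6.308e-01 4.000e-04 1.796e-01] yawz -5.0 down -0.0031,-0.0008 F [-0.3 -0.3 -2.2] w 0.0597 q [ 0.18  0.51 -0.39  1.71  0.22  0.97 -0.37]
turn_y -0.0  shift(after turn) m [-0.0012  0.1216  0.0004] | q7 now -0.37
turn_y 180.0  shift(after turn) m [0.001  0.1216 0.0003] | q7 now -0.37
```

Request:
jog_arm --motion '[[0,[0,0.03,-0.0005],[0,0,0]],[0,[0,0.03,0],[0,0,0]],[0,[0,0.03,0],[0,0,0]],[0,[0,0.02,0],[0,0,0]],[0,[0,0.008,0],[0,0,0]],[0,[0,0.003,-0.001],[0,0,0]],[0,[0,0.001,0],[0,0,0]],[0,[0,0,0],[0,0,0]],[0,[0,0,0],[0,0,0]]]'

```text
clock: 26.93
tcp_pos: [0.6319, 0.0015, 0.0608]
orientation: [-1.164, 1.271, -1.274]
contact_force: [-0.9, 0.1, -2.0]
grip_width: 0.0593
```

```bash
python3 go.py 0.6314 0.0060 0.057 -5
```

```text
t 26.93 tcp [0.6319 0.0015 0.0608] yawz -5.0 down 0.0027,0.0000 F [-0.9  0.1 -2. ] w 0.0593 q [ 0.15  0.65 -0.34  1.78  0.3   0.76 -0.44]
turn_y -0.0  shift(after turn) m [-0.0044  0.0038 -0.0009] | q7 now -0.44
turn_y 180.0  shift(after turn) m [0.0044 0.0038 0.0009] | q7 now -0.44
```

Request:
jog_arm --motion '[[0,[0,0.0015,-0.001],[0,0,0]],[0,[0,0.0015,0],[0,0,0]],[0,[-0.002,0,0],[0,0,0]],[0,[-0.002,0,0],[0,0,0]],[0,[-0.002,0,0],[0,0,0]],[0,[0,0,0],[0,0,0]],[0,[0,0,0],[0,0,0]]]'

```text
clock: 27.52
tcp_pos: [0.6314, 0.0058, 0.0574]
orientation: [-1.166, 1.271, -1.277]
contact_force: [-0.7, -4.8, 5.9]
grip_width: 0.0595
```

```bash
python3 go.py 0.6314 0.0060 0.057 -5
```

```text
t 27.52 tcp [0.6314 0.0058 0.0574] yawz -5.1 down 0.0022,-0.0022 F [-0.7 -4.8  5.9] w 0.0595 q [ 0.14  0.66 -0.34  1.78  0.3   0.75 -0.45]
turn_y -0.1  shift(after turn) m [-0.0002  0.0004 -0.0001] | q7 now -0.45
turn_y 179.9  shift(after turn) m [0.0002 0.0004 0.0001] | q7 now -0.45
```

Pink is seated and touching the row. Release and go for teal.

Request:
jog_arm --motion '[[1,[0,0,0],[0,0,0]],[1,[0,0,0],[0,0,0]],[1,[0,0,0],[0,0,0]],[1,[0,0,0],[0,0,0]],[1,[0,-0.03,0],[0,0,0]],[1,[0,-0.04,0],[0,0,0]],[1,[0,-0.04,0],[0,0,0]],[1,[0,-0.04,0],[0,0,0]],[1,[0,-0.02,0],[0,0,0]],[1,[0,0,0],[0,0,0]]]'

```text
clock: 28.35
tcp_pos: [0.6334, 0.0086, 0.2322]
orientation: [-1.159, 1.266, -1.277]
contact_force: [0.7, 0.6, 0.2]
grip_width: 0.0852
```

```bash
python3 look.py side; python3 go.py 0.4475 -0.227 0.22 2.6
```

```text
[320. 192.] 137 z 0.0747 ctr [ 619.6 -104.6] dims 79.6 8.0 long axis yaw -0.8 [103.  60.  31.]
[413. 198.] 562 z 0.0735 ctr [ 446.5 -197.5] dims 60.8 53.1 long axis yaw 2.9 [85. 57. 43.]
[278. 248.] 233 z 0.0740 ctr [605.2  57.7] dims 145.0 4.3 long axis yaw 85.4 [60. 52. 58.]
[239. 271.] 119 z 0.0743 ctr [641.2 141.4] dims 80.5 11.6 long axis yaw 3.2 [124. 121. 111.]
[352. 278.] 817 z 0.0730 ctr [456.3  42.6] dims 60.2 51.0 long axis yaw -7.6 [102. 101.  99.]
[176. 297.] 154 z 0.0742 ctr [690.6 243.6] dims 53.7 25.3 long axis yaw 63.9 [34.  51.5 67.5]
[523.  26.] 119 z 0.0973 ctr [  445.6 -1085.2] dims 89.7 43.5 long axis yaw 24.3 [73. 11.  9.]
[326. 145.] 426 z 0.0984 ctr [ 671.3 -219. ] dims 67.4 51.4 long axis yaw -57.5 [168. 160. 153.]
[223. 466.] 1143 z 0.0985 ctr [442.3 414.3] dims 57.1 41.5 long axis yaw 19.4 [163.  27.  22.]
t 28.40 tcp [0.6319 0.0083 0.2292] yawz -5.0 down 0.0058,0.0005 F [ 0.3 -0.1 -1. ] w 0.0852 q [ 0.19  0.45 -0.4   1.67  0.2   1.05 -0.36]
turn_y -7.6  shift(after turn) m [ 0.2267  0.0078 -0.195 ] | q7 now -0.36
turn_y 172.4  shift(after turn) m [-0.2266  0.0105  0.1949] | q7 now -0.36
```

Request:
jog_arm --motion '[[1,[0,0,0],[0,-3.8,0]],[1,[0,0,0],[0,-3.8,0]],[1,[0.028,0,-0.024],[0,0,0]],[1,[0.028,0,-0.024],[0,0,0]],[1,[0.028,0,-0.024],[0,0,0]],[1,[0.028,0,-0.024],[0,0,0]],[1,[0.028,0,-0.024],[0,0,0]],[1,[0.028,0.008,-0.024],[0,0,0]],[1,[0.028,0,-0.024],[0,0,0]],[1,[0.028,0,-0.024],[0,0,0]]]'

```text
clock: 29.23
tcp_pos: [0.4462, -0.2255, 0.2162]
orientation: [-1.232, 1.178, -1.173]
contact_force: [0.9, -0.6, 0.1]
grip_width: 0.0853
```

Request:
jog_arm --motion '[[1,[0,0,0],[0,0,0]],[1,[0,0,0],[0,0,0]],[1,[0,0,0],[0,0,0]],[1,[0,0,0],[0,0,0]],[1,[0,0,0],[0,0,0]]]'

```text
clock: 29.65
tcp_pos: [0.4494, -0.2235, 0.2177]
orientation: [-1.231, 1.174, -1.173]
contact_force: [0.8, 0.4, -0.5]
grip_width: 0.0852
```

```bash
python3 look.py wrist w9.png; python3 go.py 0.4475 -0.1974 0.049 2.6
```

```text
[583.  56.] 507 z 0.0740 ctr [ 607.5 -114.4] dims 56.1 11.0 long axis yaw -16.7 [70. 34. 14.]
[320. 186.] 7526 z 0.0753 ctr [ 447.7 -198.1] dims 60.2 50.1 long axis yaw 2.6 [121.  91.  69.]
[619. 226.] 1011 z 0.0740 ctr [ 649.2 -218.4] dims 60.0 18.9 long axis yaw -85.1 [52. 15. 13.]
[428. 399.] 189 z 0.0738 ctr [ 537.6 -353.6] dims 14.8 6.8 long axis yaw 7.3 [16. 15. 15.]
[635. 249.] 445 z 0.0923 ctr [ 646.  -223.6] dims 38.6 7.2 long axis yaw -75.2 [66. 17. 14.]
t 29.70 tcp [ 0.4495 -0.2236  0.2178] yawz 2.7 down -0.0001,0.0006 F [-0.3  0.1 -0.1] w 0.0854 q [ 0.66  0.26 -0.37  1.98  0.11  0.93  0.28]
turn_y 0.1  shift(after turn) m [-0.0262  0.1688 -0.0008] | q7 now 0.28
turn_y -179.9  shift(after turn) m [0.0264 0.1688 0.0008] | q7 now 0.28
```

View pics/w9.png

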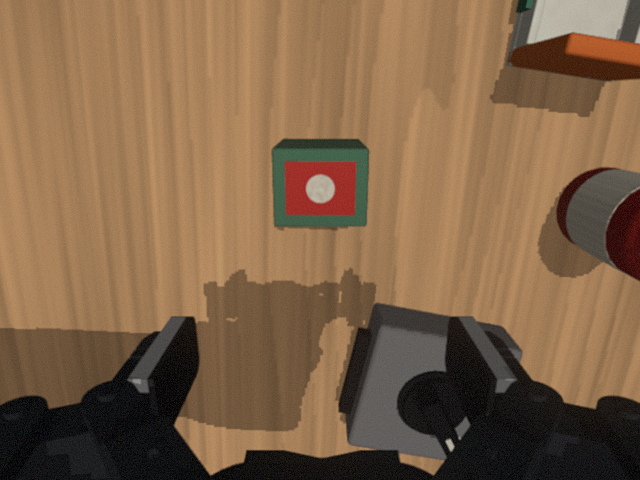

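Teal is at (320,186), measured at (447.7,-198.1) mm with 2.6° yaw. Grasp.

Request:
jog_arm --motion '[[1,[-0.0257,0,-0.0008],[0,0,0]],[1,[0,0.036,0],[0,0,0]],[1,[0,0.036,0],[0,0,0]],[1,[0,0.036,0],[0,0,0]],[1,[0,0.035,0],[0,0,0]],[1,[0,0.02,0],[0,0,0]],[1,[0,0.007,0],[0,0,0]],[1,[0,0,0],[0,0,0]],[1,[0,0,0],[0,0,0]],[1,[0,0,0],[0,0,0]]]'

```text
clock: 30.53
tcp_pos: [0.4482, -0.1994, 0.0495]
orientation: [-1.229, 1.173, -1.177]
contact_force: [-0.2, -0.1, 0.3]
grip_width: 0.0853
```

```bash
python3 go.py 0.4477 -0.1981 0.049 2.6
```

```text
t 30.53 tcp [ 0.4482 -0.1994  0.0495] yawz 2.6 down 0.0026,-0.0009 F [-0.2 -0.1  0.3] w 0.0853 q [ 0.54  0.5  -0.31  2.12  0.28  0.55  0.08]
turn_y 0.0  shift(after turn) m [-0.0013  0.0005 -0.0004] | q7 now 0.08
turn_y -180.0  shift(after turn) m [0.0013 0.0005 0.0004] | q7 now 0.08
```

Request:
jog_arm --motion '[[0,[0,0,0],[0,0,0]],[0,[0,0,0],[0,0,0]],[0,[0,0,0],[0,0,0]],[0,[0,0,0],[0,0,0]],[0,[0,0,0],[0,0,0]],[0,[0,0,0],[0,0,0]]]'

```text
clock: 31.03
tcp_pos: [0.4477, -0.1997, 0.0495]
orientation: [-1.23, 1.174, -1.178]
contact_force: [-0.9, -0.1, 7.3]
grip_width: 0.0594
```

Request:
jog_arm --motion '[[0,[0,-0.03,0],[0,0,0]],[0,[0,-0.04,0],[0,0,0]],[0,[0,-0.04,0],[0,4,0]],[0,[0,-0.02,0],[0,3.6,0]],[0,[0,0,0],[0,0,0]],[0,[0,0,0],[0,0,0]],[0,[0,0,0],[0,0,0]],[0,[0,0,0],[0,0,0]]]'

```text
clock: 31.7
tcp_pos: [0.4456, -0.1989, 0.1767]
orientation: [-1.168, 1.275, -1.271]
contact_force: [-0.7, 0.5, -1.8]
grip_width: 0.0595
```

```bash
python3 go.py 0.6265 -0.0490 0.18 -5
```

```text
t 31.70 tcp [ 0.4456 -0.1989  0.1767] yawz -5.0 down -0.0027,0.0010 F [-0.7  0.5 -1.8] w 0.0595 q [ 0.6   0.29 -0.36  2.04  0.13  0.83  0.08]
turn_y 0.0  shift(after turn) m [-0.1652 -0.0037  0.1672] | q7 now 0.08
turn_y -180.0  shift(after turn) m [ 0.1651 -0.003  -0.1672] | q7 now 0.08
```

Request:
jog_arm --motion '[[0,[-0.027,-0.003,0.028],[0,0,0]],[0,[-0.027,0,0.028],[0,0,0]],[0,[-0.028,0,0.028],[0,0,0]],[0,[-0.028,0,0.028],[0,0,0]],[0,[-0.028,0,0.028],[0,0,0]],[0,[-0.027,0,0.027],[0,0,0]],[0,[0,0,0],[0,0,0]],[0,[0,0,0],[0,0,0]],[0,[0,0,0],[0,0,0]],[0,[0,0,0],[0,0,0]]]'

```text
clock: 32.53
tcp_pos: [0.6261, -0.0511, 0.1797]
orientation: [-1.169, 1.276, -1.274]
contact_force: [-0.2, -0.4, -0.7]
grip_width: 0.0596
```

```bash
python3 go.py 0.6265 -0.0495 0.058 -5
```

```text
t 32.53 tcp [ 0.6261 -0.0511  0.1797] yawz -5.1 down -0.0029,-0.0009 F [-0.2 -0.4 -0.7] w 0.0596 q [ 0.26  0.5  -0.38  1.72  0.22  0.97 -0.29]
turn_y -0.1  shift(after turn) m [-0.0017  0.1217  0.0006] | q7 now -0.29
turn_y 179.9  shift(after turn) m [0.0014 0.1218 0.    ] | q7 now -0.29
```

Request:
jog_arm --motion '[[0,[0,0.03,-0.0005],[0,0,0]],[0,[0,0.03,0],[0,0,0]],[0,[0,0.03,0],[0,0,0]],[0,[0,0.02,0],[0,0,0]],[0,[0,0.008,0],[0,0,0]],[0,[0,0.003,-0.001],[0,0,0]],[0,[0,0.001,0],[0,0,0]],[0,[0,0,0],[0,0,0]],[0,[0,0,0],[0,0,0]]]'

```text
clock: 33.28
tcp_pos: [0.627, -0.0495, 0.0607]
orientation: [-1.165, 1.271, -1.275]
contact_force: [1.1, -0.9, -1.2]
grip_width: 0.0592
```

```bash
python3 go.py 0.6270 -0.0454 0.057 -5
```

```text
t 33.28 tcp [ 0.627  -0.0495  0.0607] yawz -5.0 down 0.0027,-0.0002 F [ 1.1 -0.9 -1.2] w 0.0592 q [ 0.22  0.65 -0.33  1.79  0.29  0.75 -0.35]
turn_y -0.0  shift(after turn) m [-0.0041  0.0037 -0.0004] | q7 now -0.35
turn_y 180.0  shift(after turn) m [0.0041 0.0037 0.0004] | q7 now -0.35
```

Request:
jog_arm --motion '[[0,[0,0.0015,0],[0,0,0]],[0,[0,0.0015,0],[0,0,0]],[0,[-0.002,0,0],[0,0,0]],[0,[-0.002,0,0],[0,0,0]],[0,[-0.0025,0,0],[0,0,0]],[0,[0,0,0],[0,0,0]],[0,[0,0,0],[0,0,0]]]'

```text
clock: 33.87
tcp_pos: [0.6277, -0.0452, 0.0576]
orientation: [-1.166, 1.271, -1.277]
contact_force: [-0.4, -4.3, 5.2]
grip_width: 0.0594
```

```bash
python3 go.py 0.6270 -0.0454 0.057 -5
```

```text
t 33.87 tcp [ 0.6277 -0.0452  0.0576] yawz -5.1 down 0.0023,-0.0029 F [-0.4 -4.3  5.2] w 0.0594 q [ 0.21  0.65 -0.33  1.79  0.3   0.75 -0.36]
turn_y -0.1  shift(after turn) m [ 0.0002  0.0006 -0.0006] | q7 now -0.36
turn_y 179.9  shift(after turn) m [-0.0002  0.0006  0.0006] | q7 now -0.36
```

Request:
jog_arm --motion '[[1,[0,0,0],[0,0,0]],[1,[0,0,0],[0,0,0]],[1,[0,0,0],[0,0,0]],[1,[0,0,0],[0,0,0]],[1,[0,-0.03,0],[0,0,0]],[1,[0,-0.04,0],[0,0,0]],[1,[0,-0.04,0],[0,0,0]],[1,[0,-0.04,0],[0,0,0]],[1,[0,-0.02,0],[0,0,0]],[1,[0,-0.02,0],[0,0,0]]]'

```text
clock: 34.7
tcp_pos: [0.6272, -0.0423, 0.2488]
orientation: [-1.165, 1.271, -1.274]
contact_force: [0.2, 0.3, 0.1]
grip_width: 0.0854
```

```bash
python3 look.py side s10.png .076 .09;  python3 go.py 0.4520 0.38 0.24 18.5
```

```text
[521.  30.] 110 z 0.0832 ctr [  449.2 -1082. ] dims 84.8 28.8 long axis yaw 17.7 [73. 11.  9.]
[328. 157.] 128 z 0.0833 ctr [ 657.3 -199.1] dims 59.5 21.2 long axis yaw 45.1 [92. 46. 32.]
[320. 188.] 196 z 0.0808 ctr [ 620.4 -110.1] dims 79.4 13.5 long axis yaw -5.5 [120.  64.  30.]
[271. 236.] 2895 z 0.0812 ctr [633.9  36. ] dims 213.4 79.7 long axis yaw 85.3 [134. 100.  98.]
[179. 302.] 476 z 0.0858 ctr [675.5 251.4] dims 63.1 62.3 long axis yaw -12.9 [44. 65. 84.]
t 34.75 tcp [ 0.6288 -0.0422  0.2524] yawz -5.0 down 0.0079,0.0000 F [ 0.8 -0.2  3.1] w 0.0854 q [ 0.26  0.43 -0.4   1.65  0.18  1.09 -0.27]
turn_y -23.5  shift(after turn) m [-0.4565  0.0125 -0.0338] | q7 now -0.27
turn_y 156.5  shift(after turn) m [0.4565 0.0124 0.0336] | q7 now -0.27
```

View pics/s10.png

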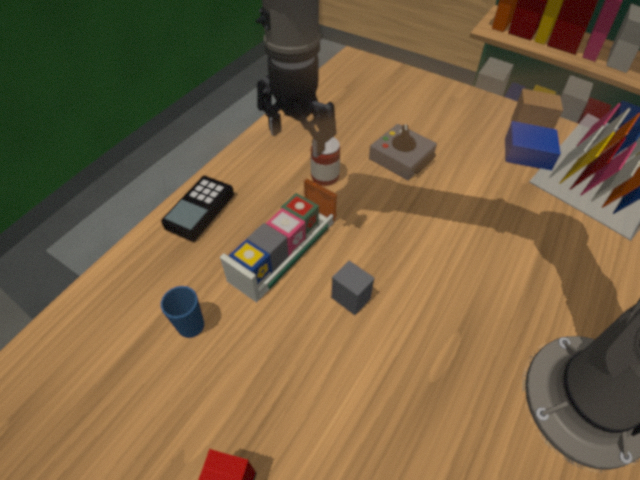

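The row of four (blue, filler, pink, teal) stands against the white plate, with the gap at the orange plate (320,195). Next is the wedge.

Request:
jog_arm --motion '[[1,[0,0,0],[0,-6,0]],[1,[0,0,0],[0,-7,0]],[1,[0,0,0],[0,-7,0]],[1,[0,0,0],[0,-3.5,0]],[1,[-0.038,0,-0.003],[0,0,0]],[1,[-0.038,0,-0.003],[0,0,0]],[1,[-0.038,0,-0.003],[0,0,0]],[1,[-0.038,0,-0.003],[0,0,0]],[1,[-0.038,0,-0.003],[0,0,0]],[1,[-0.038,0,-0.003],[0,0,0]]]'

```text
clock: 35.58
tcp_pos: [0.5359, 0.1693, 0.2458]
orientation: [-1.345, 0.968, -0.968]
contact_force: [0.8, -0.2, -0.2]
grip_width: 0.0856
```

Request:
jog_arm --motion '[[1,[-0.038,0,-0.003],[0,0,0]],[1,[-0.038,0,-0.003],[0,0,0]],[1,[-0.038,0,-0.003],[0,0,0]],[1,[-0.038,0,-0.003],[0,0,0]],[1,[-0.038,0,-0.003],[0,0,0]],[1,[-0.038,0,0],[0,0,0]],[1,[0,0,0],[0,0,0]],[1,[0,0,0],[0,0,0]],[1,[0,0,0],[0,0,0]],[1,[0,0,0],[0,0,0]]]'

```text
clock: 36.42
tcp_pos: [0.4514, 0.3776, 0.2456]
orientation: [-1.345, 0.969, -0.97]
contact_force: [-0.1, -0.6, 0.0]
grip_width: 0.085
```

```bash
python3 look.py wrist w11.png .09 .108; python3 go.py 0.4436 0.4144 0.078 18.5
```

```text
[327. 162.] 6547 z 0.1001 ctr [442.4 417.1] dims 56.2 45.1 long axis yaw 18.5 [149.  43.  37.]
t 36.47 tcp [0.4516 0.3774 0.2457] yawz 18.4 down 0.0000,-0.0011 F [ 0.8 -1.2 -0.4] w 0.0856 q [-0.31  0.41 -0.63  1.74  0.27  1.08 -0.72]
turn_y -0.1  shift(after turn) m [-0.0378  0.1676  0.0042] | q7 now -0.72
turn_y 179.9  shift(after turn) m [ 0.0374  0.1677 -0.0041] | q7 now -0.72
```

View pics/w11.png

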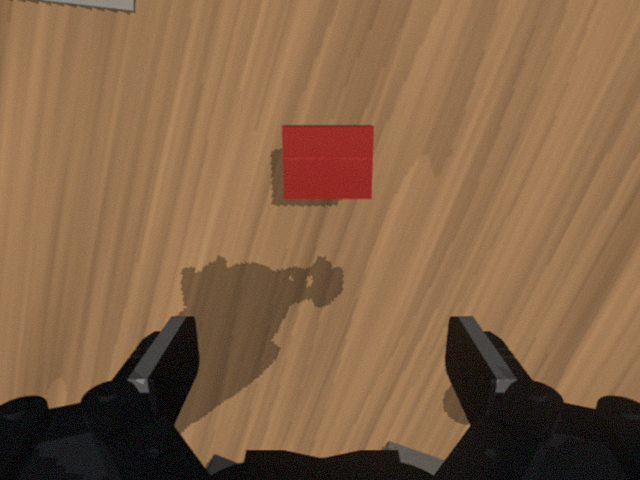

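Request:
jog_arm --motion '[[1,[-0.037,0,0.004],[0,0,0]],[1,[0,0.036,0],[0,0,0]],[1,[0,0.036,0],[0,0,0]],[1,[0,0.036,0],[0,0,0]],[1,[0,0.035,0],[0,0,0]],[1,[0,0.02,0],[0,0,0]],[1,[0,0.004,0],[0,0,0]],[1,[0,0,0],[0,0,0]],[1,[0,0,0],[0,0,0]],[1,[0,0,0],[0,0,0]]]'

```text
clock: 37.3
tcp_pos: [0.4439, 0.4163, 0.0811]
orientation: [-1.341, 0.968, -0.969]
contact_force: [0.2, 0.1, 0.7]
grip_width: 0.0854
```

```bash
python3 go.py 0.4434 0.4143 0.078 18.5
```

```text
t 37.30 tcp [0.4439 0.4163 0.0811] yawz 18.5 down 0.0025,0.0024 F [0.2 0.1 0.7] w 0.0854 q [-0.45  0.63 -0.55  1.82  0.44  0.81 -0.9 ]
turn_y -0.0  shift(after turn) m [ 0.0018  0.0031 -0.0011] | q7 now -0.90
turn_y 180.0  shift(after turn) m [-0.0017  0.0032  0.0011] | q7 now -0.90
```

Request:
jog_arm --motion '[[1,[0.002,0.002,-0.0005],[0,0,0]],[0,[0,0,0],[0,0,0]],[0,[0,0,0],[0,0,0]],[0,[0,0,0],[0,0,0]],[0,[0,0,0],[0,0,0]],[0,[0,0,0],[0,0,0]],[0,[0,0,0],[0,0,0]]]' --force 80

```text
clock: 37.88
tcp_pos: [0.4432, 0.414, 0.0779]
orientation: [-1.343, 0.968, -0.968]
contact_force: [0.1, -0.4, 6.0]
grip_width: 0.055
```

```bash
python3 go.py 0.4434 0.4143 0.078 18.5
```

```text
t 37.88 tcp [0.4432 0.414  0.0779] yawz 18.5 down 0.0011,0.0010 F [ 0.1 -0.4  6. ] w 0.0550 q [-0.45  0.64 -0.55  1.83  0.44  0.8  -0.9 ]
turn_y -0.0  shift(after turn) m [-0.0002 -0.0001  0.0003] | q7 now -0.90
turn_y 180.0  shift(after turn) m [ 0.0002 -0.0001 -0.0003] | q7 now -0.90
```

Request:
jog_arm --motion '[[0,[0,-0.03,0],[0,0,0]],[0,[0,-0.04,0],[0,0,0]],[0,[0,-0.04,0],[0,6.5,0]],[0,[0,-0.02,0],[0,7,0]],[0,[0,0,0],[0,7,0]],[0,[0,0,0],[0,3,0]],[0,[0,0,0],[0,0,0]],[0,[0,0,0],[0,0,0]],[0,[0,0,0],[0,0,0]]]'

```text
clock: 38.63
tcp_pos: [0.4424, 0.413, 0.2063]
orientation: [-1.169, 1.272, -1.272]
contact_force: [0.6, 0.5, -1.8]
grip_width: 0.0552
```

```bash
python3 go.py 0.6235 -0.0835 0.20 -5
```

```text
t 38.63 tcp [0.4424 0.413  0.2063] yawz -4.9 down -0.0011,-0.0011 F [ 0.6  0.5 -1.8] w 0.0552 q [-0.45  0.46 -0.53  1.74  0.27  1.01 -1.17]
turn_y 0.1  shift(after turn) m [0.4789 0.0066 0.2237] | q7 now -1.17
turn_y -179.9  shift(after turn) m [-0.4789  0.0059 -0.2237] | q7 now -1.17
```

Request:
jog_arm --motion '[[0,[0.03,0,0.014],[0,0,0]],[0,[0.0365,0,0.017],[0,0,0]],[0,[0.0365,0,0.017],[0,0,0]],[0,[0.0365,0,0.017],[0,0,0]],[0,[0.0365,0,0.017],[0,0,0]],[0,[0.0365,0,0.017],[0,0,0]],[0,[0.0365,0,0.017],[0,0,0]],[0,[0.0365,0,0.017],[0,0,0]],[0,[0.0365,0,0.017],[0,0,0]],[0,[0.0365,0,0.017],[0,0,0]]]'

```text
clock: 39.47
tcp_pos: [0.578, 0.0397, 0.2066]
orientation: [-1.168, 1.273, -1.272]
contact_force: [1.3, 1.3, -2.5]
grip_width: 0.0553
```

Request:
jog_arm --motion '[[0,[0.0365,0,0.017],[0,0,0]],[0,[0.0365,0,0.017],[0,0,0]],[0,[0.0365,0,0.017],[0,0,0]],[0,[0.01,0,0.005],[0,0,0]],[0,[0,0,0],[0,0,0]],[0,[0,0,0],[0,0,0]],[0,[0,0,0],[0,0,0]],[0,[0,0,0],[0,0,0]],[0,[0,0,0],[0,0,0]]]'

```text
clock: 40.22
tcp_pos: [0.6231, -0.0805, 0.2071]
orientation: [-1.168, 1.272, -1.271]
contact_force: [0.1, 0.0, -2.2]
grip_width: 0.0551
```

```bash
python3 go.py 0.6237 -0.0815 0.17 -5;python3 look.py side s12.png .076 .09;python3 look.py wrist w12.png .076 .09
```

```text
t 40.22 tcp [ 0.6231 -0.0805  0.2071] yawz -4.8 down -0.0002,0.0005 F [ 0.1  0.  -2.2] w 0.0551 q [ 0.31  0.47 -0.38  1.69  0.2   1.02 -0.22]
turn_y 0.2  shift(after turn) m [0.001  0.0371 0.0007] | q7 now -0.22
turn_y -179.8  shift(after turn) m [-0.001   0.0371 -0.0007] | q7 now -0.22
[521.  30.] 106 z 0.0833 ctr [  450.7 -1083.5] dims 83.7 30.3 long axis yaw 12.3 [73. 12.  9.]
[321. 189.] 159 z 0.0803 ctr [ 620.  -109.4] dims 77.7 11.4 long axis yaw -4.1 [119.  63.  26.]
[271. 236.] 2897 z 0.0812 ctr [628.5  38.1] dims 213.5 79.2 long axis yaw 82.8 [136. 100.  98.]
[179. 302.] 469 z 0.0859 ctr [675.5 251.5] dims 63.1 62.0 long axis yaw -8.5 [44. 65. 85.]
[321. 106.] 23279 z 0.0832 ctr [629.  -10.7] dims 116.5 64.7 long axis yaw 85.2 [171. 108. 121.]
```

View pics/s12.png

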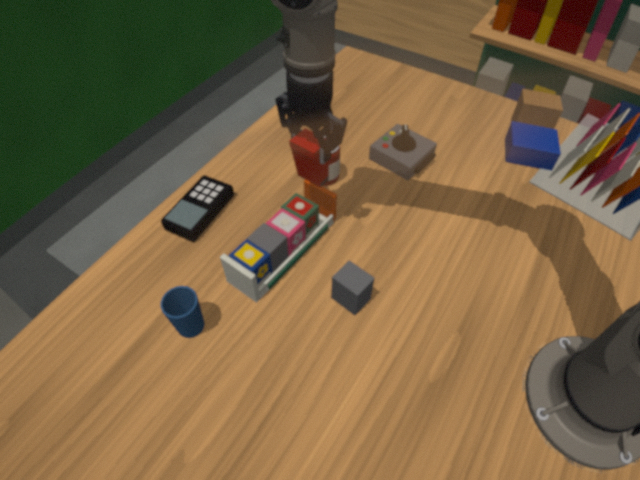

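View pics/w12.png

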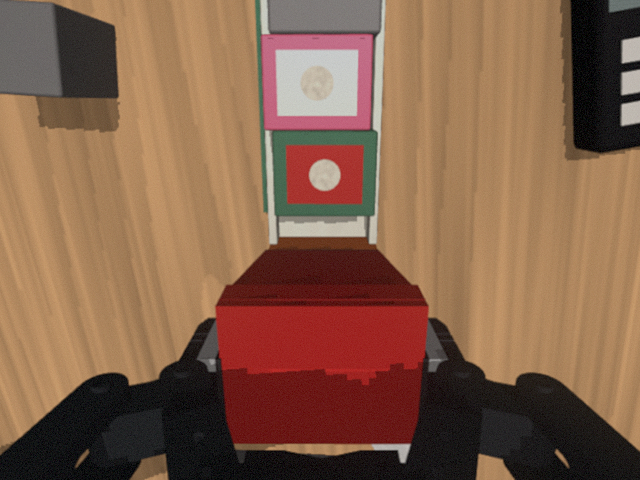

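The wrist view shows the wedge square over the gap at (320,228), between teal (325,175) and the orange plate (320,243). I lower it into the gap.

Request:
jog_arm --motion '[[0,[0.0008,0.02,0.0005],[0,0.2,0]],[0,[0,0.02,0],[0,0,0]],[0,[0,0.015,0],[0,0,0]],[0,[0,0.01,0],[0,0,0]],[0,[0,0,0],[0,0,0]],[0,[0,0,0],[0,0,0]],[0,[0,0,0],[0,0,0]],[0,[0,0,0],[0,0,0]]]'

```text
clock: 40.98
tcp_pos: [0.6246, -0.0829, 0.1434]
orientation: [-1.163, 1.274, -1.277]
contact_force: [0.1, 0.5, -3.1]
grip_width: 0.0552
```

```bash
python3 go.py 0.6237 -0.0820 0.111 -5
```

```text
t 40.98 tcp [ 0.6246 -0.0829  0.1434] yawz -5.2 down 0.0023,-0.0002 F [ 0.1  0.5 -3.1] w 0.0552 q [ 0.3   0.54 -0.36  1.74  0.24  0.9  -0.25]
turn_y -0.2  shift(after turn) m [-0.0008  0.0324 -0.0011] | q7 now -0.25
turn_y 179.8  shift(after turn) m [0.0008 0.0324 0.0009] | q7 now -0.25
```

Request:
jog_arm --motion '[[0,[0.001,0.008,-0.001],[0,0,0]],[0,[0.0005,0.008,0],[0,0,0]],[0,[0,0.006,0],[0,0,0]],[0,[0,0,0],[0,0,0]],[0,[0,0,0],[0,0,0]],[0,[0,0,0],[0,0,0]]]'

```text
clock: 41.48
tcp_pos: [0.6226, -0.0844, 0.12]
orientation: [-1.165, 1.276, -1.276]
contact_force: [-0.0, -0.5, -1.8]
grip_width: 0.0554
```

```bash
python3 go.py 0.6234 -0.0848 0.111 -5
```

```text
t 41.48 tcp [ 0.6226 -0.0844  0.12  ] yawz -5.2 down -0.0001,0.0001 F [-0.  -0.5 -1.8] w 0.0554 q [ 0.3   0.57 -0.36  1.76  0.25  0.86 -0.26]
turn_y -0.2  shift(after turn) m [0.0003 0.009  0.0008] | q7 now -0.26
turn_y 179.8  shift(after turn) m [-0.0003  0.009  -0.0008] | q7 now -0.26
```

Request:
jog_arm --motion '[[0,[0,0.004,0],[0,0,0]],[0,[0,0.003,0],[0,0,0]],[0,[0,0.003,0],[0,0,0]],[0,[0,0,0],[0,0,0]],[0,[0,0,0],[0,0,0]]]'

```text
clock: 41.9
tcp_pos: [0.623, -0.0856, 0.1104]
orientation: [-1.165, 1.274, -1.277]
contact_force: [-0.0, -4.2, 0.7]
grip_width: 0.0549
```

Request:
jog_arm --motion '[[0,[0,0.002,0],[0,0,0]],[0,[0,0.002,0],[0,0,0]],[0,[0,0,0],[0,0,0]],[0,[0,0,0],[0,0,0]]]'

```text
clock: 42.23
tcp_pos: [0.6234, -0.0858, 0.1092]
orientation: [-1.165, 1.273, -1.279]
contact_force: [-6.8, -5.6, 22.4]
grip_width: 0.0552
```

The push reads 22 N and the tip is about 23 mm above the floor, so it has jammed. Release and check.

Request:
jog_arm --motion '[[1,[0,0,0],[0,0,0]],[1,[0,0,0],[0,0,0]],[1,[0,0,0],[0,0,0]],[1,[0,0,0],[0,0,0]],[1,[0,0,0],[0,0,0]],[1,[0,-0.02,0],[0,0,0]],[1,[0,-0.04,0],[0,0,0]],[1,[0,-0.04,0],[0,0,0]],[1,[0,-0.02,0],[0,0,0]],[1,[0,0,0],[0,0,0]]]'

```text
clock: 43.07
tcp_pos: [0.6257, -0.084, 0.2318]
orientation: [-1.158, 1.269, -1.28]
contact_force: [0.7, 0.9, -0.4]
grip_width: 0.0854
```

```bash
python3 look.py side s13.png .115 .14;python3 look.py scene c13.png .115 .14; python3 look.py side s13.png .076 .09; python3 go.py 0.6234 -0.0848 0.111 -5
```

```text
[505.  10.] 126 z 0.1268 ctr [  526.  -1127.5] dims 102.7 42.6 long axis yaw 88.7 [103.  46.   5.]
[527.  17.] 220 z 0.1274 ctr [  452.5 -1134.2] dims 123.9 81.8 long axis yaw 89.3 [73. 11.  8.]
[311. 181.] 638 z 0.1294 ctr [622.4 -82.2] dims 58.4 48.1 long axis yaw -5.4 [154.  41.  29.]
[293. 260.] 441 z 0.1302 ctr [625.2 -82.9] dims 63.7 46.0 long axis yaw -5.6 [130.  24.  20.]
[521.  30.] 104 z 0.0832 ctr [  450.2 -1079.3] dims 83.5 26.8 long axis yaw 13.1 [72.  11.   7.5]
[325. 156.] 163 z 0.0849 ctr [ 664.9 -204.1] dims 63.7 40.8 long axis yaw 35.1 [97. 45. 32.]
[273. 234.] 3025 z 0.0813 ctr [630.7  14. ] dims 258.3 79.8 long axis yaw 85.1 [129.  99.  97.]
[179. 302.] 474 z 0.0858 ctr [675.1 250.9] dims 63.4 62.5 long axis yaw 17.9 [43.  64.5 84. ]
t 43.22 tcp [ 0.622  -0.0844  0.2253] yawz -5.2 down -0.0011,0.0001 F [-0.7 -0.2 -0.5] w 0.0855 q [ 0.32  0.45 -0.39  1.68  0.19  1.05 -0.22]
turn_y -0.2  shift(after turn) m [0.0003 0.1143 0.0015] | q7 now -0.22
turn_y 179.8  shift(after turn) m [-0.0003  0.1143 -0.0013] | q7 now -0.22
```

View pics/s13.png

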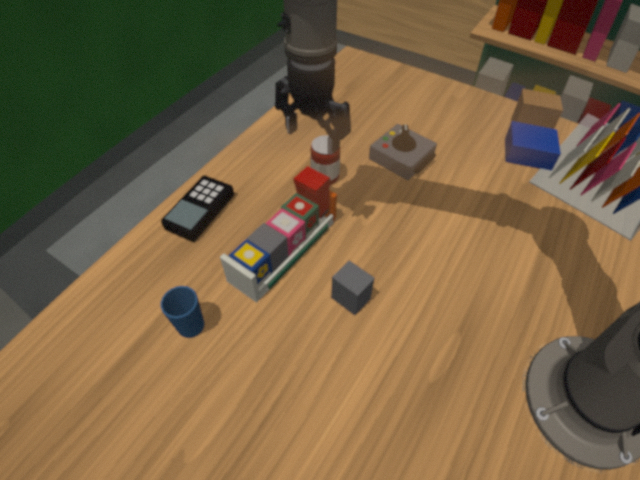

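The wedge (312,182) stands in the gap with its top at 130 mm. I give it one more firm press from above with shut fingers.

Request:
jog_arm --motion '[[0,[-0.002,0,0.0015],[0,0,0]],[0,[0,0,0],[0,0,0]],[0,[0,0,0],[0,0,0]],[0,[0,0,0],[0,0,0]],[0,[0,0.03,0],[0,0,0]],[0,[0,0.03,0],[0,0,0]],[0,[0,0,0],[0,0,0]],[0,[0,0,0],[0,0,0]],[0,[0,0,0],[0,0,0]]]'

```text
clock: 43.97
tcp_pos: [0.625, -0.0824, 0.1672]
orientation: [-1.164, 1.275, -1.276]
contact_force: [0.2, -0.8, 0.1]
grip_width: -0.0002
```

```bash
python3 go.py 0.6237 -0.0822 0.149 -5
```

```text
t 43.97 tcp [ 0.625  -0.0824  0.1672] yawz -5.2 down 0.0011,0.0001 F [ 0.2 -0.8  0.1] w -0.0002 q [ 0.31  0.52 -0.37  1.72  0.22  0.94 -0.24]
turn_y -0.2  shift(after turn) m [-0.0001  0.0182 -0.0013] | q7 now -0.24
turn_y 179.8  shift(after turn) m [0.0001 0.0182 0.0013] | q7 now -0.24
```

Request:
jog_arm --motion '[[0,[0,0.008,0],[0,0,0]],[0,[0,0.006,0],[0,0,0]],[0,[0,0.003,0],[0,0,0]],[0,[0,0.001,0],[0,0,0]],[0,[0,0,0],[0,0,0]],[0,[0,0,0],[0,0,0]]]'

```text
clock: 44.47
tcp_pos: [0.625, -0.0827, 0.1501]
orientation: [-1.164, 1.274, -1.277]
contact_force: [-3.4, 0.2, 11.2]
grip_width: -0.0001
```

Request:
jog_arm --motion '[[0,[0,0.001,0],[0,0,0]],[0,[0,0.001,0],[0,0,0]],[0,[0,0,0],[0,0,0]]]'

```text
clock: 44.72
tcp_pos: [0.6256, -0.0827, 0.1498]
orientation: [-1.163, 1.273, -1.278]
contact_force: [-7.0, 0.1, 20.9]
grip_width: -0.0004
```

Request:
jog_arm --motion '[[0,[0,-0.01,0],[0,0,0]],[0,[0,-0.03,0],[0,0,0]],[0.6,[0,-0.04,0],[0,0,0]],[0.6,[0,0,0],[0,-6.3,0]],[0.6,[0,0,0],[0,-7,0]],[0.6,[0,0,0],[0,-7,0]],[0.6,[0,0,0],[0,-7,0]],[0.6,[0,0,0],[0,-7,0]],[0.6,[0,0,0],[0,0,0]],[0.6,[0,0,0],[0,0,0]]]' --force 40

```text
clock: 45.55
tcp_pos: [0.6243, -0.0828, 0.2262]
orientation: [-1.406, 0.83, -0.83]
contact_force: [0.6, -0.5, 0.2]
grip_width: 0.0512
```

```bash
python3 look.py side s14.png .115 .14; python3 look.py scene c14.png .115 .14; python3 go.py 0.5500 -0.3768 0.15 29.3
```

```text
[505.  10.] 129 z 0.1276 ctr [  524.8 -1125. ] dims 102.3 43.2 long axis yaw 86.7 [103.  46.   5.]
[527.  17.] 220 z 0.1277 ctr [  427.5 -1117.9] dims 142.1 69.7 long axis yaw 52.6 [73. 12.  8.]
[311. 180.] 630 z 0.1286 ctr [623. -83.] dims 58.1 48.5 long axis yaw -3.5 [146.5  41.   29. ]
[293. 260.] 441 z 0.1296 ctr [625.2 -83.5] dims 62.3 46.1 long axis yaw -4.3 [128.  24.  19.]
t 45.65 tcp [ 0.6242 -0.0827  0.2261] yawz 28.9 down 0.0001,-0.0000 F [-0.7 -0.3 -0.3] w 0.0512 q [ 0.41  0.48 -0.51  1.67  0.26  1.07  0.32]
turn_y -0.4  shift(after turn) m [ 0.2202  0.0761 -0.2087] | q7 now 0.32
turn_y 179.6  shift(after turn) m [-0.2202  0.0761  0.2087] | q7 now 0.32
```

View pics/c14.png

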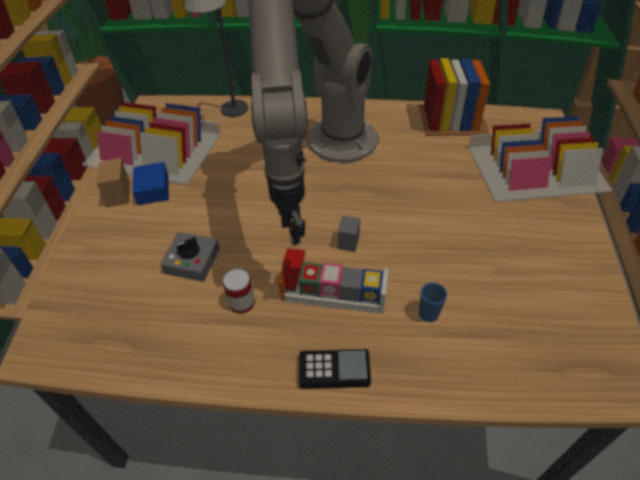

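The wedge (293,265) stands upright and the row is tight. Now the alarm.

Request:
jog_arm --motion '[[0.6,[0.0275,0,-0.026],[0,-0.4,0]],[0.6,[0.0275,0,-0.026],[0,0,0]],[0.6,[0.0275,0,-0.026],[0,0,0]],[0.6,[0.0275,0,-0.026],[0,0,0]],[0.6,[0.0275,0,-0.026],[0,0,0]],[0.6,[0.0275,0,-0.026],[0,0,0]],[0.6,[0.0275,0,-0.026],[0,0,0]],[0.6,[0.0275,0,-0.026],[0,0,0]],[0.6,[0,0,0],[0,0,0]],[0.6,[0,0,0],[0,0,0]]]'

```text
clock: 46.48
tcp_pos: [0.5496, -0.3799, 0.2257]
orientation: [-1.409, 0.829, -0.828]
contact_force: [0.4, 1.1, -0.1]
grip_width: 0.0512
```

Request:
jog_arm --motion '[[0.6,[0,0.03,0],[0,0,0]],[0.6,[0,0.03,0],[0,0,0]],[0.6,[0,0,0],[0,0,0]],[0.6,[0,0,0],[0,0,0]],[0.6,[0,0,0],[0,0,0]],[0.6,[0,0,0],[0,0,0]]]'

```text
clock: 46.98
tcp_pos: [0.5529, -0.3763, 0.1684]
orientation: [-1.41, 0.819, -0.825]
contact_force: [-0.3, 0.0, 0.8]
grip_width: 0.0514
```

```bash
python3 look.py wrist w15.png .065 .088; python3 go.py 0.5500 -0.3770 0.073 29.2
```

```text
[629. 109.] 1973 z 0.0716 ctr [ 653.1 -235.3] dims 53.0 13.9 long axis yaw -48.4 [59. 18. 17.]
[313. 248.] 2840 z 0.0825 ctr [ 549.1 -377. ] dims 55.5 14.1 long axis yaw -60.6 [33. 31. 31.]
t 47.03 tcp [ 0.5527 -0.3765  0.1683] yawz 29.5 down 0.0030,-0.0017 F [-0.8  0.3 -0.9] w 0.0514 q [ 0.8   0.58 -0.43  1.62  0.27  0.99  0.8 ]
turn_y 0.3  shift(after turn) m [-0.0011  0.0953 -0.0028] | q7 now 0.80
turn_y -179.7  shift(after turn) m [0.0006 0.0953 0.0024] | q7 now 0.80
```

View pics/w15.png

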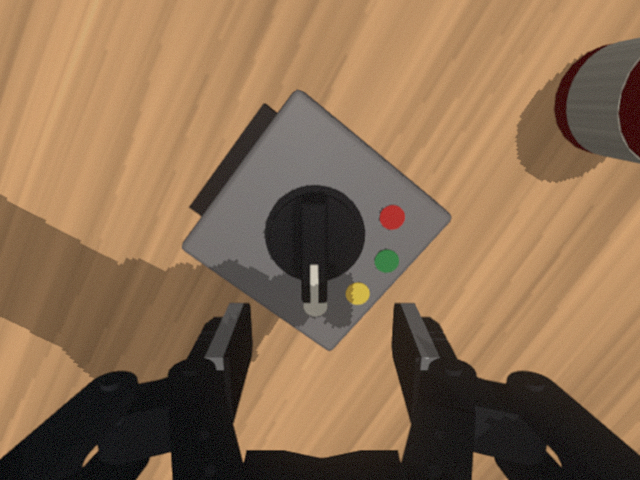

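Request:
jog_arm --motion '[[0.6,[-0.001,0.03,-0.003],[0,0,0]],[0.6,[0,0.03,0],[0,0,0]],[0.6,[0,0.02,0],[0,0,0]],[0.6,[0,0.01,0],[0,0,0]],[0.6,[0,0,0],[0,0,0]],[0.6,[0,0,0],[0,0,0]],[0.6,[0,0,0],[0,0,0]],[0.6,[0,0,0],[0,0,0]]]'

```text
clock: 47.7
tcp_pos: [0.5495, -0.3776, 0.0782]
orientation: [-1.41, 0.82, -0.825]
contact_force: [-0.7, -0.5, 0.8]
grip_width: 0.0515
```

```bash
python3 go.py 0.5495 -0.3770 0.073 29.3
```

```text
t 47.70 tcp [ 0.5495 -0.3776  0.0782] yawz 29.5 down 0.0028,-0.0017 F [-0.7 -0.5  0.8] w 0.0515 q [ 0.78  0.68 -0.39  1.68  0.33  0.84  0.76]
turn_y 0.2  shift(after turn) m [-0.0005  0.0052  0.0003] | q7 now 0.76
turn_y -179.8  shift(after turn) m [ 0.0005  0.0052 -0.0003] | q7 now 0.76
```

Close, then turn anticlockwise about 69° (negative about tool y).

Request:
jog_arm --motion '[[0.6,[0,0.004,0],[0,0,0]],[0,[0,0,0],[0,0,0]],[0,[0,0,0],[0,0,0]],[0,[0,0,0],[0,0,0]],[0,[0,0,0],[0,0,0]],[0,[0,0,0],[0,0,0]],[0,[0,0,0],[0,0,0]]]'

```text
clock: 48.28
tcp_pos: [0.5492, -0.3778, 0.074]
orientation: [-1.41, 0.82, -0.825]
contact_force: [-1.1, -0.1, 8.4]
grip_width: 0.0133
```

Request:
jog_arm --motion '[[0,[0,0,0],[0,-5,0]],[0,[0,0,0],[0,-7,0]],[0,[0,0,0],[0,-7,0]],[0,[0,0,0],[0,-7,0]],[0,[0,0,0],[0,-7,0]],[0,[0,0,0],[0,-7,0]],[0,[0,0,0],[0,-7,0]],[0,[0,0,0],[0,-7,0]],[0,[0,0,0],[0,-7,0]],[0,[0,0,0],[0,-5,0]]]'

```text
clock: 49.12
tcp_pos: [0.5497, -0.377, 0.074]
orientation: [-1.57, -0.082, 0.078]
contact_force: [-0.3, 1.0, 8.1]
grip_width: 0.0132
```

Request:
jog_arm --motion '[[0,[0,0,0],[0,-3,0]],[0,[0,0,0],[0,0,0]],[0,[0,0,0],[0,0,0]],[0,[0,0,0],[0,0,0]]]'

```text
clock: 49.45
tcp_pos: [0.5496, -0.377, 0.074]
orientation: [-1.569, -0.119, 0.114]
contact_force: [0.4, 2.1, 9.5]
grip_width: 0.0133
```

```bash
python3 go.py 0.5495 -0.3770 0.073 98.1
```

```text
t 49.45 tcp [ 0.5496 -0.377   0.074 ] yawz 98.5 down 0.0028,-0.0008 F [0.4 2.1 9.5] w 0.0133 q [ 0.97  0.75 -0.67  1.67  0.57  0.92  1.79]
turn_y 0.4  shift(after turn) m [-0.0001  0.001  -0.    ] | q7 now 1.79
turn_y -179.6  shift(after turn) m [0.0001 0.001  0.    ] | q7 now 1.79
```

Request:
jog_arm --motion '[[0.6,[0,0,0],[0,0,0]],[0.6,[0,0,0],[0,0,0]],[0.6,[0,0,0],[0,0,0]],[0.6,[0,0,0],[0,0,0]],[0.6,[0,-0.03,0],[0,0,0]],[0.6,[0,-0.04,0],[0,0,0]],[0.6,[0,-0.04,0],[0,0,0]],[0.6,[0,0,0],[0,0,0]],[0.6,[0,0,0],[0,0,0]],[0.6,[0,0,0],[0,0,0]]]'

```text
clock: 50.28
tcp_pos: [0.5476, -0.3771, 0.1815]
orientation: [-1.568, -0.116, 0.117]
contact_force: [-0.8, 0.1, -0.6]
grip_width: 0.0514
```

```bash
python3 look.py wrist w16.png .065 .088; echo; python3 look.py side s16.png .075 .14; echo; python3 look.py scene c16.png .115 .14;python3 go.py
```

```text
[321. 246.] 2529 z 0.0825 ctr [ 549.  -377.3] dims 55.3 13.9 long axis yaw 8.3 [32. 30. 29.]
[482. 463.] 221 z 0.0821 ctr [ 682.8 -248.3] dims 26.0 3.3 long axis yaw 12.2 [60. 20. 16.]

[520.  21.] 1035 z 0.1082 ctr [  471.7 -1124.2] dims 167.5 126.2 long axis yaw 8.9 [73. 25.  6.]
[406. 133.] 123 z 0.0802 ctr [ 548.2 -376.7] dims 54.4 18.0 long axis yaw 7.7 [80. 62. 44.]
[325. 148.] 641 z 0.0977 ctr [ 672.3 -215.3] dims 64.7 63.7 long axis yaw -87.5 [162. 149. 137.]
[281. 223.] 3927 z 0.0817 ctr [630.9  13.1] dims 260.1 80.6 long axis yaw 85.3 [124.  84.  80.]
[179. 302.] 516 z 0.0861 ctr [675.5 251.3] dims 63.2 62.2 long axis yaw -11.7 [42.  62.  80.5]

[293. 260.] 440 z 0.1295 ctr [625.3 -83.8] dims 60.2 46.0 long axis yaw -5.0 [128.  24.  20.]
t 50.43 tcp [ 0.5471 -0.3767  0.1802] yawz 98.5 down -0.0027,0.0016 F [-0.4  0.3 -0.1] w 0.0515 q [ 1.01  0.64 -0.74  1.61  0.47  1.09  1.87]
```

View pics/w16.png

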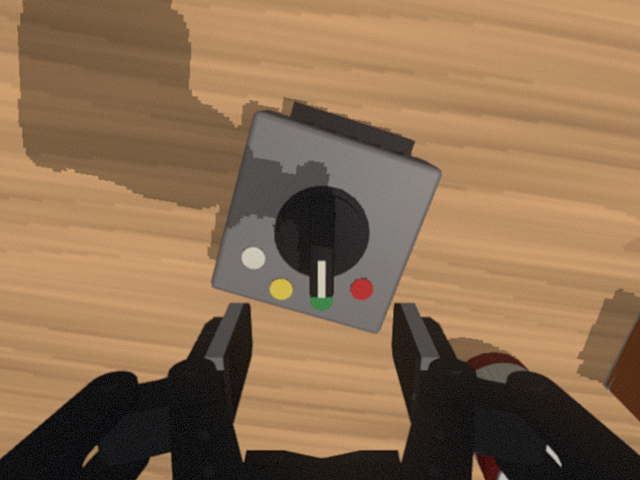

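View pics/s16.png

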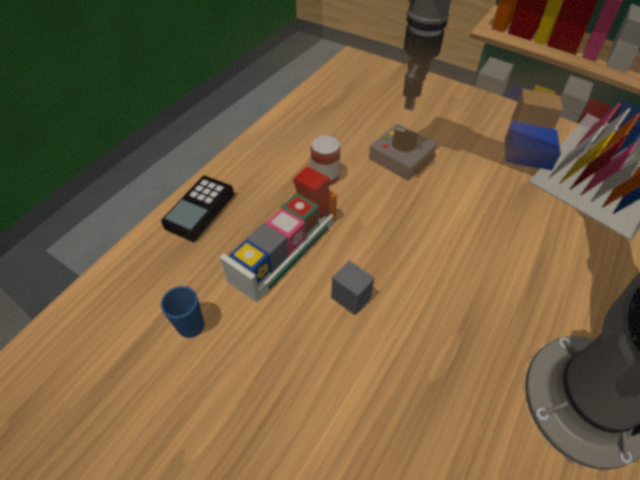

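The selector points at green (321,300), the row and wedge are intact, and the cup and tin have not moved. Handing in.

```bash
python3 -c "
from bench import r
print(r.hand_in())"
```

```text
the job is handed in; nothing more can be done
None
```

I finished the job and handed it in at about 50 s; the hand-in reports no verdict. I switched the alarm off, filled the rack, jammed the wedge and armed the alarm again.

- **Alarm off:** the selector started on green and I turned it to the white dot first. It was still on white just before I re-armed it.
- **Row:** three gift boxes were present (no yellow). From the white plate the row is blue, filler, pink, teal, each pushed against its neighbour before I let go.
- **Wedge:** I pushed it in to about 22 N, then pressed its top to about 21 N, and it did not move further. Its tip stands about 22 mm above the rack floor. I could not measure how hard it presses on the rack.
- **Final checks:**
    - The bar points at the green dot: it measures 8.3° against 8.1° at the start, when it was also on green.
    - The wedge and row look upright and have not moved.
    - The cup and tin are within a few millimetres of where they began.
    - The gripper is clear of everything.
- **Slip:** in my first moves I gave shifts in millimetres instead of metres. The steps were clipped to the arm's limit, nothing was touched, and I corrected it. No check failed or disagreed.

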